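Lock the bench-pin mount

ROBOT

A 6-joint arm with a two-finger parallel gripper is mounted at the origin on the work surface. World frame = base frame: x ahead of the robot, y to its left, z up, the work surface at z = 0. Lengths are in m, angles in rad, forces in N, time in s.
With the tool pointing down it reaches from about 0.35 to 0.975 m from the base axis. Payload 4.9 kg.
Tool frame: the origin (TCP) lies at the very end of the fingers, on their centre line; the grasp point (between the pads) lies behind it (manip.grip_depth is the z of the grasp point in the tool frame, in m); z points along the fingers, y is the direction in which the jaws open and shut (so a half turn about z gives the same grasp; the last joint's range is limited). The gripper opens to 85 mm and grips with 20 to 120 N. Pads are 22 mm wide; open, the fingers measure 114 mm over their backs; the gripper's body (76 mm by 85 mm) begins 54 mm behind the grasp point. The pads swing forward as they close: fully open they stand 13 mm farther back than shut.
Start: joints at [1.038, 0.053, 1.613, -0, 1.476, -0.119], TCP at [0.251, 0.572, 0.231] pointing down, gripper open.
Joint ranges: [-3.01, 3.01], [-1.01, 2.22], [0.06, 2.58], [-1.02, 4.17], [0.09, 2.62], [-3.14, 3.14]. Speed limits (rad/s): [2.57, 2.57, 3.14, 3.14, 3.14, 3.14].

INTERFACE

Orientations are given as a unit quaternion [w, x, y, z].
In Python, from plant import state, optics, manip, silhouettes, place_of gives the robot as it stands. The module is installed in compiled form; this text tells all that it offers.
- The arm moves only by the tool jog_arm, never from a script. Its argument "increments" is a list of rows, each an object with "slide": the shift along the tool's x, y, z in mm, a list of three; "rotation": the turn, a rotation vector about the tool's x, y, z in degrees, a list of three. A call has 1 to 20 rows; each row shifts and turns the commanded pose from where the row before left it, along the tool's axes as they then stand; what a row does not reach is not made up. A row lasts 1/12 s, in which the tool goes at most 41.7 mm and 7.16 degrees, less where a joint would pass 70% of its speed; a pose out of reach is approached as far as the arm can. A call with a gripper value outside its range is refused whole. "fingers" is the opening, from 0 (shut) to 1 (fully open), set as the call begins (left out, the last holds). The fingers move at their own pace and stop on an object; the grip force is fixed at half the most. Time passes only in rows, so rows that do not move let the fingers close. It gives the time, the measured TCP pose, the force and the opening at its end, in the units of the state.
- state(): the state, without advancing time (a new reading comes with each control period).
- optics.grab_frame(name): name is "scene" or "side" or "wrist"; returns a dict with "frame" (400x640x3 uint8, blue, green, red), "camera_matrix" (3x3 intrinsics, pixels), "distortion" ([k1, k2, p1, p2, k3] as OpenCV has them; the pictures are not rectified), "R" (3x3) and "t" (3): a world point X has camera coordinates R X + t. Camera axes: x right, y down, z forward; pixel columns grow to the right and rows downward; lengths in m; the calibration is good to about 2 mm. A picture is of the moment at which its call begins. There is no depth.
- manip.job_done(): hands the job in, once; it reports no verdict.
Trained networks look in the newest picture that a camera, given by its name, has taken for a name from the list of things; names that differ only in an ending like _2 or _b are one class to them, and where a whole thing is asked for, a point or a joint stands for the part that bears it (a point fixed in the world has none). Each returns a list of dicts, best first, with "score" (0 to 1); they miss things now and then, are a little off and sometimes report something else, mostly with a low value. They report only what shows in the picture. A call takes as long as a camera call. They do not tell look-alikes from the thing itself.
- silhouettes(thing, camera): "mask" (400x640 bool, what is visible of it) and "bbox" ([left, top, right, bottom] in pixels, round what is visible of it).
- place_of(thing, camera): "uv" ([column, row] in pixels: a listed point, or the origin of a listed thing).
The state is a dict: "time": time; "joint_pos": joint angles; "joint_vel": joint speeds; "joint_efforts": joint torques, N m; "tool_pos": TCP position; "tool_rot": TCP orientation; "contact_force": force on the tool from outside, world axes, zero at the start; "ft_torque": the same for the moment, N m; "gripper_width": opening from 0.0 (shut) to 1.0 (fully open).
Only numpy, scipy, OpenCV 4.12 (cv2) and the standard library are available. Lean on these libraries where they do the work, as an engineer would, in place of code of your own. Each camera call takes 0.05 s, during which the arm holds its last target.

TASK

The clamp of the bench-pin mount is loose: with your fingers turn its hex nut clockwise until the lug on the nut comes up against the collar's tab, then fit the spanner on the nut and swing it clockwise until the tab stops against the fixed stop block. Do that last, stiff part with the spanner only, not with the fingers on the nut or collar. Then take the spanner off, lay it flat on the cork mat, let go of it, and leave the tray, the round tin and the steel block where they are.

Things in the scene. Friction and masses are not known exactly. Their poses are not given: they have to be found in the camera images.
- mount: bench-pin mount, fixed: a round pale cast-metal dish 150 mm across and 34 mm high, its flat rim 13 mm wide, its floor 20 mm high; an arm with a wooden bench pin runs out along its +x to 235 mm from the centre, at most 22 mm high. Origin: centre of the dish, on the bench; z up. Its heading changes from start to start
- nut_hex (a point): centre of the hexagon of the captive brass nut, on its axis in mid-dish, 52 mm above the bench. Hexagon 40 mm across flats, from 34 to 70 mm above the bench, stud end above it to 76 mm; round flange below it, 68 mm across, top level with the rim. x points along the nut's lug; flats face x and every 60 degrees from it; z up
- nut (a joint): turn of the nut on the collar, rad, growing clockwise seen from above: 1.6 when its lug is against the collar's tab (finger tight), starts at 0.1 to 0.6. Turns easily (0.06 N m); beyond 1.6 it takes the collar along. The lug is a tooth 10 mm wide on the flange, out to 52 mm from the axis
- collar (a joint): turn of the dark collar under the nut, rad, growing clockwise seen from above: 0.8 when its tab is against the stop block (locked), starts at 0 to 0.15. Stiff (about 0.6 N m), stays where left; turned by the nut once the lug is against the tab. It carries the nut, so the nut's heading turns by both angles
- collar_tab (a point): top of the collar's tab, a dark tooth 12 mm wide that stands up in the dish 40 to 58 mm from the nut's axis; this point is 49 mm from the axis and 32.5 mm above the bench
- stop_block (a point): top of the fixed stop block, a pale tooth 12 mm wide joined to the dish's wall, 51 mm from the nut's axis and 32.5 mm above the bench, clockwise of the tab; when the tab touches it their centres are 0.24 rad apart about the axis
- spanner_jaw (a point): centre of the loose spanner's open jaw, half-way through the 12 mm thick, 75 mm wide steel head. Jaw 42.5 mm wide, faces along x, open to +x, above and below, throat 24.5 mm behind this point; it slips some 0.2 rad on the nut before it bites; Underside flat: on the nut it lies on flange and rim, this point 40 mm above the bench. x points away from the handle; z up
- spanner_grip (a point): middle of height of the spanner's black handle sleeve, 105 mm behind the jaw's centre along -x (axes as the jaw's). Sleeve 24 mm wide, 22 mm high, 73 to 165 mm behind the jaw's centre; spanner 187 mm long, about 0.3 kg, centre of mass about 80 mm behind the jaw's centre. Starts on the mat, this point 14 mm above the bench
- mat: thin cork mat fixed on the bench, 250 mm (x) by 140 mm (y), 3 mm thick, on the left or right of the mount; origin: centre of its underside
- tray: bystander: shallow aluminium sorting tray, 200 x 120 x 22 mm, loose; origin: centre of its underside
- tin: bystander: round dark steel tin, 88 mm across, 40 mm high, loose; origin: centre of its underside
- block: bystander: square steel bench block, 75 x 75 x 22 mm, loose; origin: centre of its underside
There are look-alikes about, which are no part of the job. What is shaped like the part that bears spanner_jaw but purple or yellow is not meant.

How it is judged:
By the outcome, as a careful person would: the job done as asked, in the order asked, and still so for the second after the job is handed in, with the robot touching nothing.
It also fails if it takes over 69 s, if anything falls off the work surface, if the arm or the gripper's body presses on something with over 40 N, if the wrist force passes 120 N, or if a joint passes its speed limit or range.

## Working session

There is one attempt and no reset: what is moved stays moved. The work goes in short steps, Python scripts to look and compute and a tool call to move; the robot and the scene stay as the last step left them, time stands still between calls to the robot, and variables do not carry over. Pictures are saved under pics/ and viewed, and the job is handed in when it is done.

Besides the shell and the picture viewer there is one more tool, called after "Emit:" as a command line: name --argument value ..., lists and objects as JSON in quotes. jog_arm: Moves the arm, as the interface text tells. Its arguments: {"type":"object","properties":{"increments":{"type":"array","items":{"type":"object","properties":{"slide":{"type":"array","items":{"type":"number"}},"rotation":{"type":"array","items":{"type":"number"}}}}},"fingers":{"type":"number"}},"required":["increments"]}

```bash
mkdir -p pics; ls
cat > h.py <<'E'
import numpy as np, cv2
from plant import state, optics, manip, silhouettes, place_of
def ray(f,uv):
    p=cv2.undistortPoints(np.array([[uv]],float),np.array(f["camera_matrix"]),np.array(f["distortion"]))[0,0]
    R=np.array(f["R"]);t=np.array(f["t"]);c=-R.T@t;d=R.T@np.array([p[0],p[1],1.0]);return c,d/np.linalg.norm(d)
def atz(f,uv,z):
    c,d=ray(f,uv);return c+d*(z-c[2])/d[2]
def proj(f,X):
    R=np.array(f["R"]);rv,_=cv2.Rodrigues(R)
    return cv2.projectPoints(np.array(X,float).reshape(-1,1,3),rv,np.array(f["t"],float),np.array(f["camera_matrix"]),np.array(f["distortion"]))[0].reshape(-1,2)
def tri(rays):
    A=np.zeros((3,3));b=np.zeros(3)
    for c,d in rays:
        P=np.eye(3)-np.outer(d,d);A+=P;b+=P@c
    return np.linalg.solve(A,b)
E
python3 - <<'E'
from h import *
s=state();print({k:np.round(v,3).tolist() for k,v in s.items()}, manip.grip_depth)
for n in ["scene","side","wrist"]:
    f=optics.grab_frame(n);cv2.imwrite(f"pics/{n}0.png",f["frame"])
    for th in ["mount","nut_hex","collar_tab","stop_block","spanner_jaw","spanner_grip","mat","tray","tin","block"]:
        z=dict(mount=0,nut_hex=.052,collar_tab=.0325,stop_block=.0325,spanner_jaw=.01,spanner_grip=.014).get(th,0)
        for r in place_of(th,n)[:3]:
            print(n,th,round(r["score"],2),np.round(r["uv"],1),np.round(atz(f,r["uv"],z),4))
E
```

```text
pics
{'time': 0.0, 'joint_pos': [1.038, 0.053, 1.614, -0.0, 1.476, -0.119], 'joint_vel': [-0.001, -0.001, 0.0, -0.0, 0.001, -0.0], 'joint_efforts': [0.001, -39.369, -37.017, -0.0, 0.007, 0.0], 'tool_pos': [0.251, 0.572, 0.23], 'tool_rot': [-0.0, 0.205, 0.979, -0.001], 'contact_force': [-0.618, -0.146, 0.061], 'ft_torque': [0.012, -0.007, -0.054], 'gripper_width': 0.999} -0.0187
scene mount 0.72 [321.1 260.9] [ 0.5691 -0.0341  0.    ]
scene nut_hex 0.68 [321.4 248.2] [ 0.5666 -0.0305  0.052 ]
scene collar_tab 0.59 [338.2 247.4] [0.5895 0.0109 0.0325]
scene stop_block 0.73 [338.1 259.5] [ 0.6134 -0.0188  0.0325]
scene spanner_jaw 0.93 [385.1 191.8] [0.5581 0.2696 0.01  ]
scene spanner_jaw 0.9 [401.6 142.5] [0.4733 0.4806 0.01  ]
scene spanner_jaw 0.82 [311.9 139.9] [0.245  0.2984 0.01  ]
scene spanner_grip 0.89 [355.6 177.7] [0.459  0.2545 0.014 ]
scene spanner_grip 0.85 [284.5 139.7] [0.1798 0.2376 0.014 ]
scene spanner_grip 0.66 [427.7 157.8] [0.5781 0.4722 0.014 ]
scene mat 0.64 [365.1 182.8] [0.4863 0.2676 0.    ]
scene tin 0.93 [421.8 222.2] [0.7005 0.2518 0.    ]
scene block 0.97
[... 605 characters left out ...]
 [0.2572 0.3089 0.01  ]
side spanner_grip 0.87 [224.  203.6] [0.1755 0.232  0.014 ]
side spanner_grip 0.84 [308.7 184.9] [0.4663 0.245  0.014 ]
side spanner_grip 0.56 [311.4 152. ] [0.5658 0.4878 0.014 ]
side mat 0.77 [310.  182.7] [0.4839 0.2809 0.    ]
side tray 0.83 [382.4 290.9] [ 0.4643 -0.2792  0.    ]
side tray 0.42 [387.8 213.2] [0.643  0.0116 0.    ]
side tin 0.85 [367.5 176.1] [0.6943 0.2503 0.    ]
side tin 0.24 [374.9 211.2] [0.6108 0.0364 0.    ]
side block 0.76 [459.1 260.5] [ 0.7087 -0.2578  0.    ]
wrist spanner_jaw 0.98 [140.9 259.2] [0.2563 0.3169 0.01  ]
wrist spanner_jaw 0.75 [327.  348.7] [0.4748 0.4818 0.01  ]
wrist spanner_grip 0.98 [ 58.8 228.2] [0.1767 0.2418 0.014 ]
```

View pics/scene0.png

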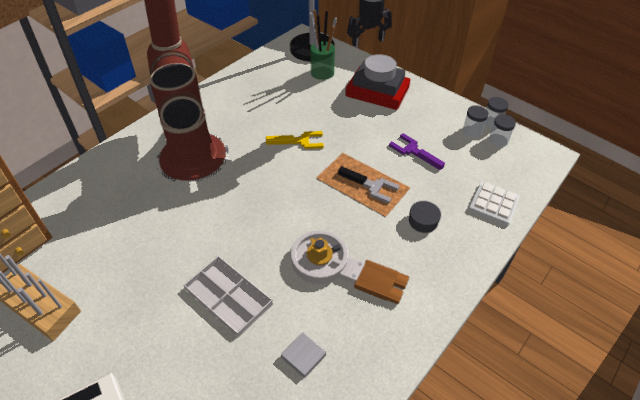

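View pics/side0.png

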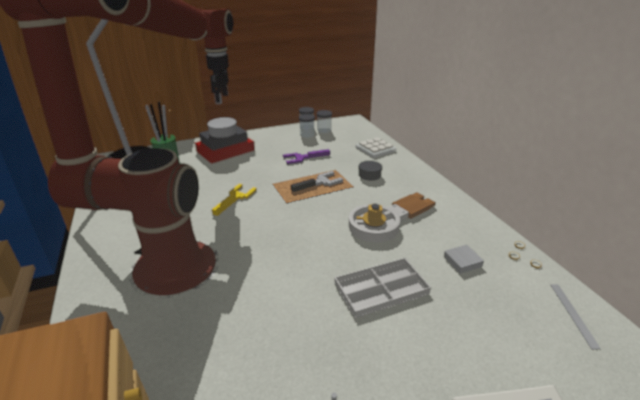

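Run:
```python
import cv2
import numpy as np
a=cv2.imread('pics/scene0.png')[120:310,250:470];b=cv2.imread('pics/side0.png')[130:290,220:480]
a=cv2.resize(a,None,fx=2.6,fy=2.6,interpolation=3);cv2.imwrite('pics/cropA.png',a)
b=cv2.resize(b,None,fx=3,fy=3,interpolation=3);cv2.imwrite('pics/cropB.png',b)
```

```text
(no output)
```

View pics/cropA.png

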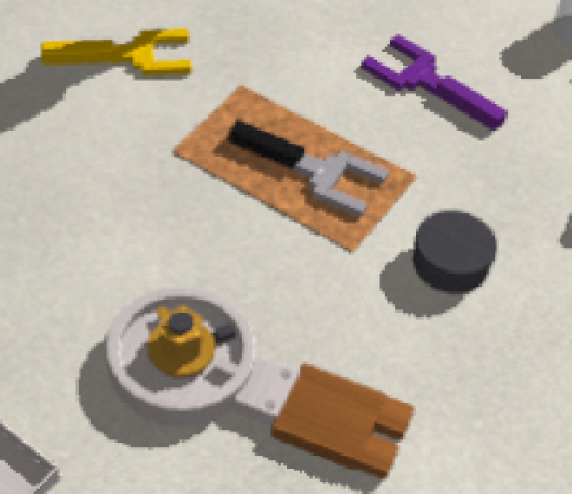

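View pics/cropB.png

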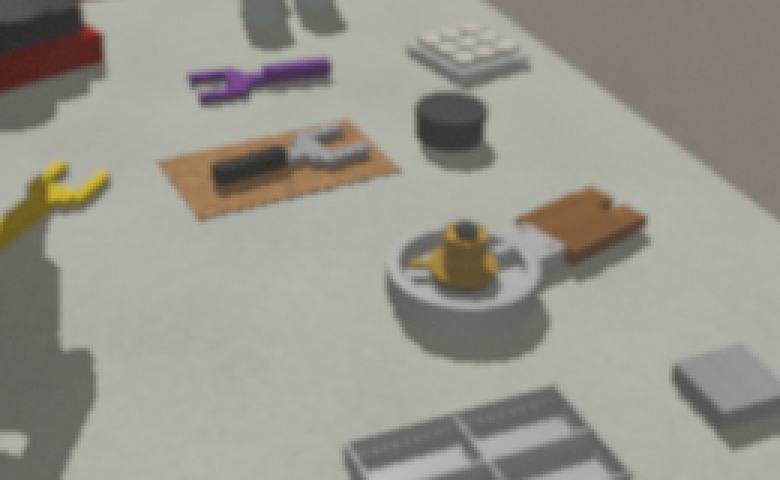

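Three forks are visible: silver head with black sleeve on the cork mat (385,192), purple (402,143) and yellow (312,140). The one on the mat fits: steel, black sleeve, lying on the mat. The crop confirms it. Next, a wrist view over the mount.

```bash
cat >> h.py <<'E'
from scipy.spatial.transform import Rotation as Ro
def TR():
    s=state();q=np.array(s["tool_rot"]);return np.array(s["tool_pos"]),Ro.from_quat(q[[1,2,3,0]]).as_matrix()
def plan(pos,yaw=None):
    """world target pos, yaw= world angle of tool y axis (tool down); prints mm slide in tool frame and rotation deg about tool z"""
    p,R=TR();d=R.T@(np.array(pos)-p)*1000
    out=dict(slide=np.round(d,1),dist=round(float(np.linalg.norm(d)),1))
    if yaw is not None:
        Y=np.array([np.cos(yaw),np.sin(yaw),0]);Z=np.array([0,0,-1.]);X=np.cross(Y,Z)
        Rt=np.stack([X,Y,Z],1)
        out["rot"]=np.round(np.degrees(Ro.from_matrix(R.T@Rt).as_rotvec()),2)
        out["slide_after_rot"]=np.round(Rt.T@(np.array(pos)-p)*1000,1)
    return out
E
python3 - <<'E'
from h import *
f=optics.grab_frame("wrist");R=np.array(f["R"]);t=np.array(f["t"]);p,Rt=TR()
print("cam in tool",Rt.T@(-R.T@t-p), "\naxes in tool\n",np.round(Rt.T@R.T,3), f["camera_matrix"][0][0])
print(Rt.round(3))
for g in [(0.52,-0.03,.30)]: print(plan(g,1.571),plan(g,np.pi/2+np.pi))
E
```

```text
cam in tool [ 0.0654889   0.00075662 -0.14187576] 
axes in tool
 [[-0.    -0.966 -0.259]
 [ 1.    -0.     0.   ]
 [-0.    -0.259  0.966]] 316.11684911640975
[[-0.916  0.402 -0.   ]
 [ 0.402  0.916  0.   ]
 [ 0.     0.    -1.   ]]
{'slide': array([-488.2, -443.4,  -68.7]), 'dist': 663.0, 'rot': array([  0.  ,  -0.  , -23.72]), 'slide_after_rot': array([-268.6, -602.3,  -68.7])} {'slide': array([-488.2, -443.4,  -68.7]), 'dist': 663.0, 'rot': array([ -0.  ,  -0.  , 156.29]), 'slide_after_rot': array([268.7, 602.2, -68.7])}
```

Run:
```python
from h import *
print(plan((0.54,0.265,.25),1.571))
```

```text
{'slide': array([-387.9, -165.2,  -18.7]), 'dist': 422.0, 'rot': array([  0.  ,  -0.  , -23.72]), 'slide_after_rot': array([-288.7, -307.3,  -18.7])}
```

Emit:
jog_arm --increments '[{"rotation": [0,0,-6]},{"rotation": [0,0,-6]},{"rotation": [0,0,-6]},{"rotation": [0,0,-5.7]},{"slide": [-24,-26,-2]},{"slide": [-24,-26,-2]},{"slide": [-24,-26,-2]},{"slide": [-24,-26,-2]},{"slide": [-24,-26,-2]},{"slide": [-24,-26,-2]},{"slide": [-24,-26,-2]},{"slide": [-24,-26,-2]},{"slide": [-24,-26,-2]},{"slide": [-24,-26,0]},{"slide": [-24,-26,0]},{"slide": [-24,-21,0]},{}]'

```text
invalid input
```

Run:
```python
from h import *
f=optics.grab_frame("wrist");cv2.imwrite("pics/w1.png",f["frame"]);print(TR()[0])
for th,z in [("spanner_jaw",.009),("spanner_grip",.014),("mat",0)]:
    for r in place_of(th,"wrist")[:3]: print(th,round(r["score"],2),np.round(r["uv"],1),np.round(atz(f,r["uv"],z),4))
print(plan((0.60,-0.033,.18)))
```

```text
[0.25128967 0.57222383 0.23130935]
spanner_jaw 0.94 [137.8 256.9] [0.2521 0.3141 0.009 ]
spanner_jaw 0.77 [330.5 347.5] [0.4757 0.4867 0.009 ]
spanner_grip 0.9 [ 57.5 228.8] [0.1767 0.2397 0.014 ]
{'slide': array([-562.6, -414. ,   51.3]), 'dist': 700.4}
```

View pics/w1.png

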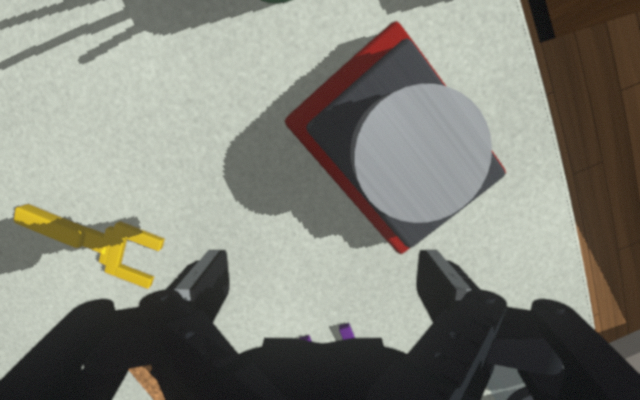

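Emit:
jog_arm --increments '[{"slide": [0,0,0],"rotation": [0,0,-6]},{"slide": [0,0,0],"rotation": [0,0,-6]},{"slide": [0,0,0],"rotation": [0,0,-6]},{"slide": [0,0,0],"rotation": [0,0,-5.7]},{"slide": [-24,-26,-2],"rotation": [0,0,0]},{"slide": [-24,-26,-2],"rotation": [0,0,0]},{"slide": [-24,-26,-2],"rotation": [0,0,0]},{"slide": [-24,-26,-2],"rotation": [0,0,0]},{"slide": [-24,-26,-2],"rotation": [0,0,0]},{"slide": [-24,-26,-2],"rotation": [0,0,0]},{"slide": [-24,-26,-2],"rotation": [0,0,0]},{"slide": [-24,-26,-2],"rotation": [0,0,0]},{"slide": [-24,-26,-2],"rotation": [0,0,0]},{"slide": [-24,-26,0],"rotation": [0,0,0]},{"slide": [-24,-26,0],"rotation": [0,0,0]},{"slide": [-24,-21,0],"rotation": [0,0,0]},{"slide": [0,0,0],"rotation": [0,0,0]}]'

```text
time: 3.32
tool_pos: [0.5426, 0.2613, 0.2493]
tool_rot: [0.001, 0.003, 1.0, -0.001]
contact_force: [-0.1, -0.4, 0.5]
gripper_width: 1.001
```

Run:
```python
from h import *
f=optics.grab_frame("wrist");cv2.imwrite("pics/w2.png",f["frame"]);print(TR()[0])
for th,z in [("spanner_jaw",.009),("spanner_grip",.014),("mat",0)]:
    for r in place_of(th,"wrist")[:3]: print(th,round(r["score"],2),np.round(r["uv"],1),np.round(atz(f,r["uv"],z),4))
print(plan((0.60,-0.033,.18)))
```

```text
[0.54087652 0.26315749 0.24919004]
spanner_jaw 0.58 [505.6 113.8] [0.4722 0.4806 0.009 ]
spanner_grip 0.93 [321.1 101.9] [0.4599 0.2606 0.014 ]
spanner_grip 0.89 [491.2 198.9] [0.5757 0.4731 0.014 ]
spanner_grip 0.51 [117.5 215.4] [ 0.5949 -0.0023  0.014 ]
mat 0.58 [322.7 122.6] [0.4833 0.2623 0.    ]
{'slide': array([ -61.2, -298.8,   69.1]), 'dist': 312.7}
```

View pics/w2.png

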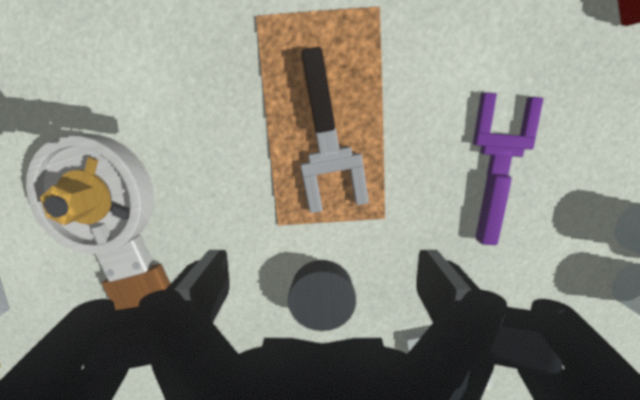

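Silver spanner: sleeve centre about (321,102), jaw about (335,182), on the mat. The mount is at lower left with the lug at (90,163) and the dark tab at (118,211). Moving over the mount.

Emit:
jog_arm --increments '[{"slide": [-5,-25,5],"rotation": [0,0,0]},{"slide": [-5,-25,5],"rotation": [0,0,0]},{"slide": [-5,-25,5],"rotation": [0,0,0]},{"slide": [-5,-25,6],"rotation": [0,0,0]},{"slide": [-5,-25,6],"rotation": [0,0,0]},{"slide": [-5,-25,6],"rotation": [0,0,0]},{"slide": [-5,-25,6],"rotation": [0,0,0]},{"slide": [-5,-25,6],"rotation": [0,0,0]},{"slide": [-5,-25,6],"rotation": [0,0,0]},{"slide": [-5,-25,6],"rotation": [0,0,0]},{"slide": [-5,-25,6],"rotation": [0,0,0]},{"slide": [-6,-24,6],"rotation": [0,0,0]},{"slide": [0,0,0],"rotation": [0,0,0]},{"slide": [0,0,0],"rotation": [0,0,0]}]'

```text
time: 4.68
tool_pos: [0.5998, -0.0332, 0.1798]
tool_rot: [-0.001, 0.0, 1.0, 0.0]
contact_force: [0.5, 0.5, 0.9]
gripper_width: 1.002
```

Run:
```python
from h import *
f=optics.grab_frame("wrist");cv2.imwrite("pics/w3.png",f["frame"]);print(TR()[0])
for th,z in [("mount",0),("nut_hex",.052),("collar_tab",.0325),("stop_block",.0325)]:
    for r in place_of(th,"wrist")[:3]: print(th,round(r["score"],2),np.round(r["uv"],1),np.round(atz(f,r["uv"],z),4))
```

```text
[ 0.59995258 -0.03260034  0.18030144]
mount 0.74 [321.8 148.5] [ 0.5645 -0.033   0.    ]
nut_hex 0.74 [323.1 156.2] [ 0.5662 -0.0318  0.052 ]
collar_tab 0.18 [617.7 152.7] [0.5625 0.2536 0.0325]
stop_block 0.96 [332.8 207. ] [ 0.6167 -0.0226  0.0325]
```

View pics/w3.png

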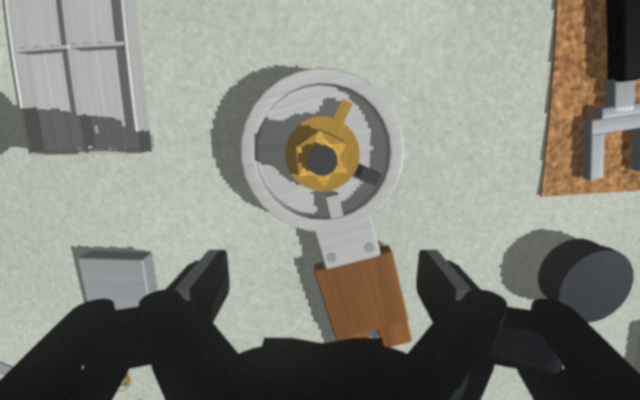

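Run:
```python
from h import *
f=optics.grab_frame("wrist");im=f["frame"]
# rim fit
c0=np.array([0.566,-0.032])
uvs={"lug_tip":(348,103),"tab":(370,175),"stop":(334.5,207)}
for k,z in [("lug_tip",.034),("tab",.0325),("stop",.0325)]:
    p=atz(f,uvs[k],z)[:2]-c0;print(k,np.hypot(*p).round(4),np.degrees(np.arctan2(p[1],p[0])).round(1))
def ov(c,lug):
    S=5;x0,y0=230,60
    o=cv2.resize(im[y0:y0+160,x0-0:x0+160],None,fx=S,fy=S,interpolation=3)[:,:800]
    def pl(P,col):
        q=((proj(f,P)-[x0,y0]+.5)*S).astype(int);cv2.polylines(o,[q.reshape(-1,1,2)],True,col,1)
    a=np.linspace(0,2*np.pi,90)
    for r,z,col in [(.075,.034,(0,0,255)),(.062,.034,(0,0,255)),(.034,.034,(255,0,0))]:
        pl(np.stack([c[0]+r*np.cos(a),c[1]+r*np.sin(a),0*a+z],1),col)
    h=lug+np.radians(30+60*np.arange(6));r=.02/np.cos(np.pi/6)
    for z in (.07,.034): pl(np.stack([c[0]+r*np.cos(h),c[1]+r*np.sin(h),0*h+z],1),(0,255,0))
    u=np.array([np.cos(lug),np.sin(lug)]);v=np.array([-u[1],u[0]])
    pl([[*(c+u*R+v*s),.034] for R,s in [(.034,.005),(.052,.005),(.052,-.005),(.034,-.005)]],(255,0,255))
    return o
cv2.imwrite("pics/ov1.png",cv2.resize(ov(c0,np.radians(152)),(600,600)))
```

```text
lug_tip 0.0492 152.6
tab 0.0491 65.2
stop 0.053 13.0
```

View pics/ov1.png

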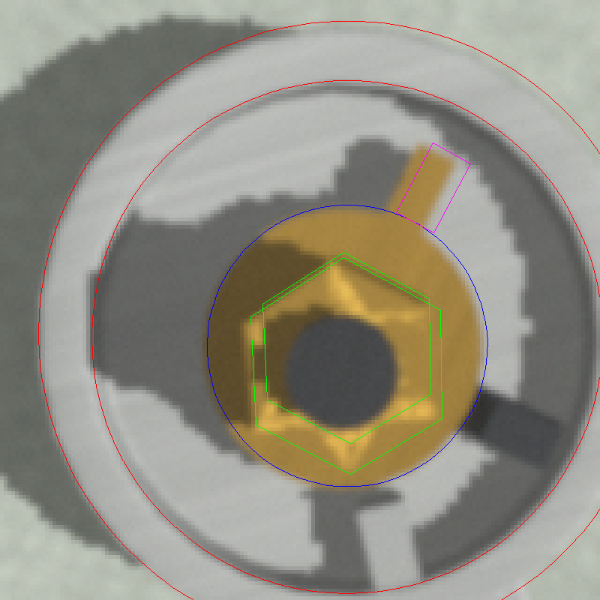

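Run:
```python
from h import *
print(np.round(state()["joint_pos"],3))
f=optics.grab_frame("wrist")
p=atz(f,(346.5,101.8),.034)[:2];c=np.array([.566,-.033]);print(np.hypot(*(p-c)),np.degrees(np.arctan2(*(p-c)[::-1])))
# rim segmentation -> circle fit in world at z=.034
im=f["frame"];m=[r for r in silhouettes("mount","wrist")][:1]
if m:
    M=m[0]["mask"].astype(np.uint8);print(M.sum(),m[0]["score"])
    cs,_=cv2.findContours(M,cv2.RETR_EXTERNAL,2);k=max(cs,key=len).reshape(-1,2)
    P=np.array([atz(f,q,.034)[:2] for q in k]);r=np.hypot(*(P-c).T)
    s=(r<.079)&(r>.070)&((P[:,0]-c[0])<.05)
    from scipy.optimize import least_squares
    q=least_squares(lambda v:np.hypot(P[s,0]-v[0],P[s,1]-v[1])-v[2],[*c,.075],loss="soft_l1",f_scale=.001);print(q.x,s.sum())
for y in (90,95): print(plan((0.566,-.033,.13),np.radians(y)))
```

```text
[-0.178  0.032  1.72   0.     1.389 -1.75 ]
0.04982299564147817 153.64740598153415
29427 0.84
[ 0.56630147 -0.03310463  0.07364004] 165
{'slide': array([34.3,  0.1, 50.6]), 'dist': 61.1, 'rot': array([-0.  ,  0.03,  0.06]), 'slide_after_rot': array([34.3,  0. , 50.6])}
{'slide': array([34.3,  0.1, 50.6]), 'dist': 61.1, 'rot': array([-0.  ,  0.03, -4.94]), 'slide_after_rot': array([34.1,  3. , 50.6])}
```

Rim fit gives the centre at (0.5663, −0.0331) with a radius of 73.6 mm (nominal 75). Lug is near 154°, tab 65°, stop 13°, so nut ≈0.27 and collar ≈0.13, both inside their stated start ranges. Next I grip the flats near 94° yaw.

Emit:
jog_arm --increments '[{"slide": [11,0.2,17],"rotation": [0,0,-2]},{"slide": [11,0.6,17],"rotation": [0,0,-2]},{"slide": [11.4,1.6,16],"rotation": [0,0,0]},{"slide": [0,0,25],"rotation": [0,0,0]},{"slide": [0,0,25],"rotation": [0,0,0]},{"slide": [0,0,20],"rotation": [0,0,0]},{"slide": [0,0,14],"rotation": [0,0,0]},{"slide": [0,0,5],"rotation": [0,0,0]},{"slide": [0,0,0],"rotation": [0,0,0]},{"slide": [0,0,0],"rotation": [0,0,0]}]'

```text
time: 5.92
tool_pos: [0.5672, -0.0325, 0.042]
tool_rot: [0.0, -0.035, 0.999, -0.0]
contact_force: [-0.2, 0.2, -0.2]
gripper_width: 0.998
```

Run:
```python
from h import *
p,R=TR();print(p,np.degrees(np.arctan2(R[1,1],R[0,1])),state()["contact_force"])
f=optics.grab_frame("wrist");cv2.imwrite("pics/w4.png",f["frame"])
print(plan((0.5663,-.0331,.041),np.radians(94)))
```

```text
[ 0.56716711 -0.03252226  0.04196568] 94.00676632516455 [-0.17184171  0.22872654 -0.2383158 ]
{'slide': array([ 1.5, -0.3,  1.7]), 'dist': 2.2, 'rot': array([-0.03,  0.12,  0.  ]), 'slide_after_rot': array([ 1.5, -0.3,  1.7])}
```

View pics/w4.png

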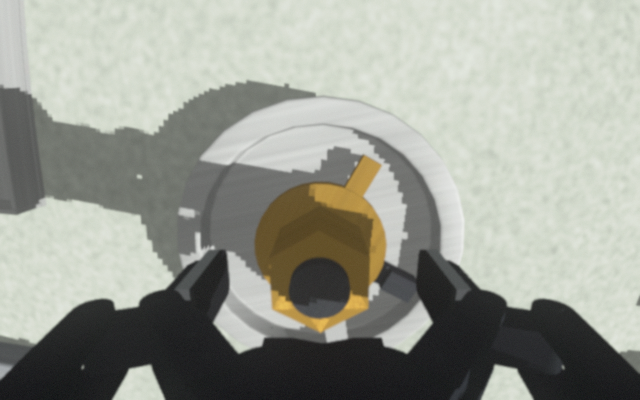

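Fingers straddle the hexagon with the flats parallel to the pads, and the nut is centred near column 320. Closing.

Emit:
jog_arm --fingers 0.0 --increments '[{"slide": [1,0,1],"rotation": [0,0,0]},{"slide": [0,0,0],"rotation": [0,0,0]},{"slide": [0,0,0],"rotation": [0,0,0]},{"slide": [0,0,0],"rotation": [0,0,0]},{"slide": [0,0,0],"rotation": [0,0,0]},{"slide": [0,0,0],"rotation": [0,0,0]},{"slide": [0,0,0],"rotation": [0,0,0]},{"slide": [0,0,0],"rotation": [0,0,0]}]'

```text
time: 6.63
tool_pos: [0.5662, -0.0336, 0.0414]
tool_rot: [0.0, -0.035, 0.999, -0.001]
contact_force: [-2.6, -4.1, 5.3]
gripper_width: 0.456
```

Run:
```python
from h import *
s=state();p,R=TR();print(p,np.degrees(np.arctan2(R[1,1],R[0,1])),s["contact_force"],s["ft_torque"],s["gripper_width"])
```

```text
[ 0.56617565 -0.03363107  0.04136362] 93.99006159588214 [-2.57604741 -4.1009722   5.32041779] [-0.36692885  0.39493436  0.05146839] 0.4560468473545573
```

Emit:
jog_arm --increments '[{"slide": [0,0,0],"rotation": [0,0,6]},{"slide": [0,0,0],"rotation": [0,0,6]},{"slide": [0,0,0],"rotation": [0,0,6]},{"slide": [0,0,0],"rotation": [0,0,6]},{"slide": [0,0,0],"rotation": [0,0,6]},{"slide": [0,0,0],"rotation": [0,0,6]},{"slide": [0,0,0],"rotation": [0,0,6]},{"slide": [0,0,0],"rotation": [0,0,6]},{"slide": [0,0,0],"rotation": [0,0,6]},{"slide": [0,0,0],"rotation": [0,0,6]},{"slide": [0,0,0],"rotation": [0,0,0]},{"slide": [0,0,0],"rotation": [0,0,0]}]'

```text
time: 7.63
tool_pos: [0.5664, -0.0334, 0.0414]
tool_rot: [0.001, 0.469, 0.883, -0.0]
contact_force: [-1.6, -3.6, 5.4]
gripper_width: 0.456
```

Run:
```python
from h import *
s=state();p,R=TR();print(p,np.degrees(np.arctan2(R[1,1],R[0,1])),s["contact_force"],s["ft_torque"],s["gripper_width"])
f=optics.grab_frame("wrist");cv2.imwrite("pics/w5.png",f["frame"])
```

```text
[ 0.56635648 -0.03342437  0.04135621] 34.09637653800952 [-1.64694376 -3.63492121  5.38153827] [-0.54454956  0.2554425  -0.09878391] 0.45577809363473337
```

View pics/w5.png

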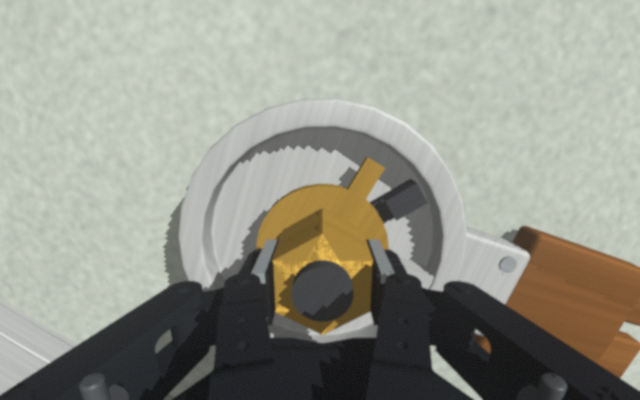

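The lug (370,172) follows the fingers and is about 15° short of the tab (400,198).

Emit:
jog_arm --increments '[{"slide": [0,0,0],"rotation": [0,0,3]},{"slide": [0,0,0],"rotation": [0,0,3]},{"slide": [0,0,0],"rotation": [0,0,3]},{"slide": [0,0,0],"rotation": [0,0,2]},{"slide": [0,0,0],"rotation": [0,0,0]},{"slide": [0,0,0],"rotation": [0,0,0]}]'

```text
time: 8.18
tool_pos: [0.5664, -0.0334, 0.0414]
tool_rot: [0.001, 0.551, 0.834, -0.0]
contact_force: [-1.3, -4.2, 5.1]
gripper_width: 0.458
```

```bash
cat > st.py <<'E'
from h import *
import sys
s=state();p,R=TR();print(round(s["time"],2),p.round(4),"yaw",np.degrees(np.arctan2(R[1,1],R[0,1])).round(2),np.round(s["contact_force"],1),np.round(s["ft_torque"],3),round(s["gripper_width"],3))
if len(sys.argv)>1:
    f=optics.grab_frame("wrist");im=f["frame"]
    if len(sys.argv)>2:
        a,b,c,d=map(int,sys.argv[2].split(","));im=im[b:d,a:c];k=min(780/im.shape[1],580/im.shape[0]);im=cv2.resize(im,None,fx=k,fy=k,interpolation=3)
    cv2.imwrite(f"pics/{sys.argv[1]}.png",im)
E
python3 st.py w6 300,120,500,260
```

```text
8.18 [ 0.5664 -0.0334  0.0414] yaw 23.1 [-1.3 -4.2  5.1] [-0.599  0.252 -0.033] 0.458
```

View pics/w6.png

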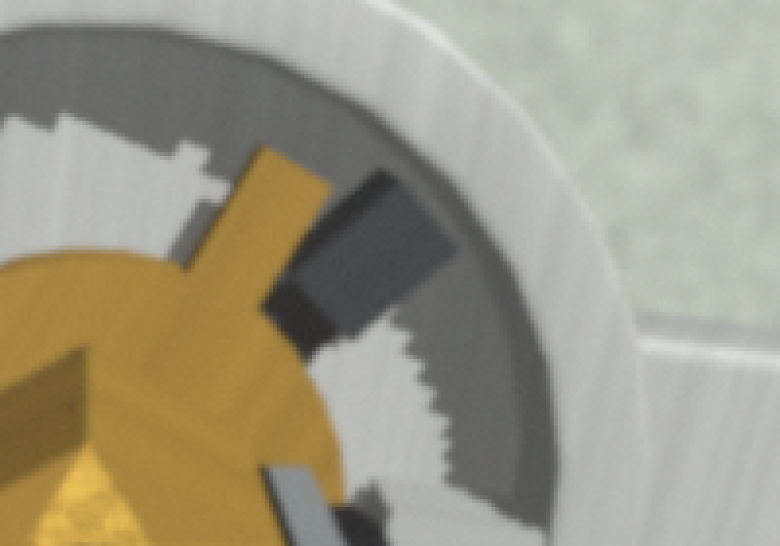

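Emit:
jog_arm --increments '[{"slide": [0,0,0],"rotation": [0,0,1]},{"slide": [0,0,0],"rotation": [0,0,1]},{"slide": [0,0,0],"rotation": [0,0,0]},{"slide": [0,0,0],"rotation": [0,0,0]}]'

```text
time: 8.57
tool_pos: [0.5664, -0.0334, 0.0414]
tool_rot: [0.001, 0.566, 0.825, -0.0]
contact_force: [-2.5, -3.7, 5.9]
gripper_width: 0.455
```

```bash
python3 st.py
```

```text
8.57 [ 0.5664 -0.0334  0.0414] yaw 21.11 [-2.5 -3.7  5.9] [-0.609  0.239 -0.105] 0.455
```

Emit:
jog_arm --increments '[{"slide": [0,0,0],"rotation": [0,0,1]},{"slide": [0,0,0],"rotation": [0,0,0]},{"slide": [0,0,0],"rotation": [0,0,0]}]'

```text
time: 8.82
tool_pos: [0.5664, -0.0334, 0.0414]
tool_rot: [0.001, 0.573, 0.82, -0.0]
contact_force: [-1.9, -2.6, 5.9]
gripper_width: 0.459
```

```bash
python3 st.py w7 300,120,500,260
```

```text
8.82 [ 0.5664 -0.0334  0.0414] yaw 20.11 [-1.9 -2.6  5.9] [-0.576  0.204 -0.083] 0.459
```

View pics/w7.png

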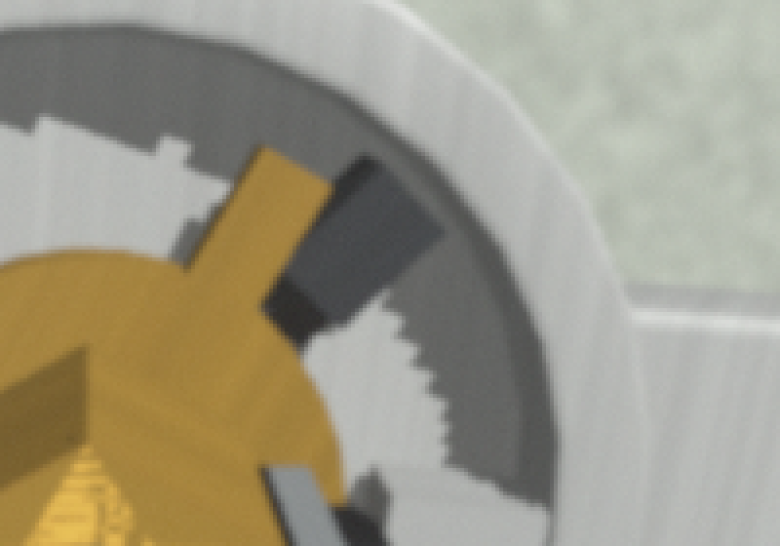

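Emit:
jog_arm --increments '[{"slide": [0,0,0],"rotation": [0,0,0.7]},{"slide": [0,0,0],"rotation": [0,0,0]},{"slide": [0,0,0],"rotation": [0,0,0]}]'

```text
time: 9.12
tool_pos: [0.5664, -0.0334, 0.0413]
tool_rot: [0.001, 0.578, 0.816, -0.0]
contact_force: [-0.4, -3.9, 4.3]
gripper_width: 0.462
```

```bash
python3 st.py
```

```text
9.12 [ 0.5664 -0.0334  0.0413] yaw 19.41 [-0.4 -3.9  4.3] [-0.616  0.213 -0.052] 0.462
```

Emit:
jog_arm --increments '[{"slide": [0,0,0],"rotation": [0,0,0.7]},{"slide": [0,0,0],"rotation": [0,0,0]},{"slide": [0,0,0],"rotation": [0,0,0]}]'

```text
time: 9.37
tool_pos: [0.5664, -0.0334, 0.0414]
tool_rot: [0.001, 0.582, 0.813, -0.0]
contact_force: [-1.3, -3.8, 5.3]
gripper_width: 0.457
```

```bash
python3 st.py w8 300,120,500,260
```

```text
9.37 [ 0.5664 -0.0334  0.0414] yaw 18.78 [-1.3 -3.8  5.3] [-0.597  0.212  0.282] 0.457
```

View pics/w8.png

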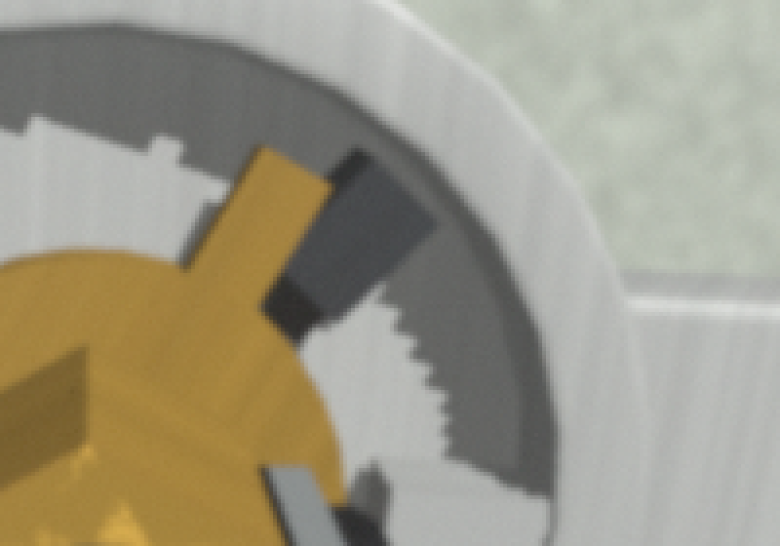

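Torque jumped from about −0.08 to +0.28 N·m at yaw 18.8° (lug 78.8°, predicted 79°), so the lug is against the tab and the 0.6 N·m collar friction was not reached. Releasing and lifting.

Emit:
jog_arm --fingers 1.0 --increments '[{"slide": [0,0,0],"rotation": [0,0,0]},{"slide": [0,0,0],"rotation": [0,0,0]},{"slide": [0,0,0],"rotation": [0,0,0]},{"slide": [0,0,0],"rotation": [0,0,0]},{"slide": [0,0,0],"rotation": [0,0,0]},{"slide": [0,0,-25],"rotation": [0,0,0]},{"slide": [0,0,-25],"rotation": [0,0,0]},{"slide": [0,0,-25],"rotation": [0,0,0]},{"slide": [0,0,-25],"rotation": [0,0,0]},{"slide": [0,0,-25],"rotation": [0,0,0]},{"slide": [0,0,0],"rotation": [0,0,-6.5]},{"slide": [0,0,0],"rotation": [0,0,-6.5]},{"slide": [0,0,0],"rotation": [0,0,-6.5]},{"slide": [0,0,0],"rotation": [0,0,-6.5]},{"slide": [0,0,0],"rotation": [0,0,-6.5]},{"slide": [0,0,0],"rotation": [0,0,-6.5]},{"slide": [0,0,0],"rotation": [0,0,-6.5]},{"slide": [0,0,0],"rotation": [0,0,-6.5]},{"slide": [0,0,0],"rotation": [0,0,-6.5]},{"slide": [0,0,0],"rotation": [0,0,-6.5]}]'

```text
time: 11.08
tool_pos: [0.5656, -0.0325, 0.1651]
tool_rot: [-0.0, 0.053, 0.999, 0.0]
contact_force: [0.1, -0.0, 0.9]
gripper_width: 1.0
```

```bash
python3 st.py w9;  python3 -c "
from h import *
print(plan((.54,.265,.20)))"
```

```text
11.08 [ 0.5656 -0.0325  0.1651] yaw 83.93 [ 0.1 -0.   0.9] [-0.022  0.001  0.076] 1.0
{'slide': array([ 55.9, 293.3, -34.8]), 'dist': 300.6}
```

View pics/w9.png

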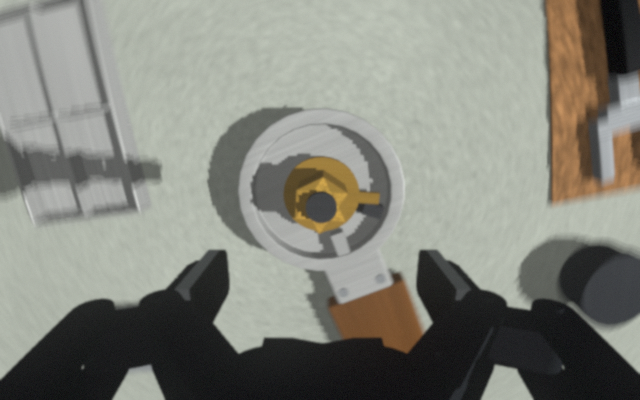

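The lug (370,197) now sits against the tab (370,208). On to the spanner.

Emit:
jog_arm --increments '[{"slide": [4,24,-3],"rotation": [0,0,0]},{"slide": [4,24,-3],"rotation": [0,0,0]},{"slide": [4,24,-3],"rotation": [0,0,0]},{"slide": [5,25,-3],"rotation": [0,0,0]},{"slide": [5,25,-3],"rotation": [0,0,0]},{"slide": [5,25,-3],"rotation": [0,0,0]},{"slide": [5,25,-3],"rotation": [0,0,0]},{"slide": [5,25,-3],"rotation": [0,0,0]},{"slide": [5,24,-3],"rotation": [0,0,0]},{"slide": [5,24,-3],"rotation": [0,0,0]},{"slide": [5,24,-3],"rotation": [0,0,0]},{"slide": [4,24,-2],"rotation": [0,0,0]},{"slide": [0,0,0],"rotation": [0,0,-6]},{"slide": [0,0,0],"rotation": [0,0,-6]},{"slide": [0,0,0],"rotation": [0,0,0]},{"slide": [0,0,0],"rotation": [0,0,0]}]'

```text
time: 12.47
tool_pos: [0.5426, 0.2649, 0.2]
tool_rot: [-0.0, -0.047, 0.999, 0.0]
contact_force: [0.3, -0.1, -0.8]
gripper_width: 1.002
```

```bash
python3 st.py w10
python3 - <<'E'
from h import *
f=optics.grab_frame("wrist")
for th,z in [("spanner_jaw",.009),("spanner_grip",.014),("mat",0)]:
    for r in place_of(th,"wrist")[:3]: print(th,round(r["score"],2),np.round(r["uv"],1),np.round(atz(f,r["uv"],z),4))
im=f["frame"]
hsv=cv2.cvtColor(im,cv2.COLOR_BGR2HSV)
for r in silhouettes("spanner_jaw","wrist"):
    print(r["score"],r["bbox"],r["mask"].sum())
E
```

```text
12.47 [0.5426 0.2649 0.2   ] yaw 95.37 [ 0.3 -0.1 -0.8] [ 0.017  0.023 -0.023] 1.002
spanner_jaw 0.66 [532.4 135.1] [0.472  0.4832 0.009 ]
spanner_jaw 0.35 [306.  303.5] [0.6938 0.2598 0.009 ]
spanner_grip 0.97 [503.3 224.9] [0.5724 0.4716 0.014 ]
spanner_grip 0.73 [325.4 103.3] [0.4633 0.2609 0.014 ]
spanner_grip 0.53 [305.8 302.3] [0.689  0.2594 0.014 ]
mat 0.9 [326.5 123.9] [0.4835 0.2641 0.    ]
0.69 [476.8, 111.2, 570.5, 279.4] 5957
0.56 [294.2, 36.3, 370.5, 224.9] 5942
```

View pics/w10.png

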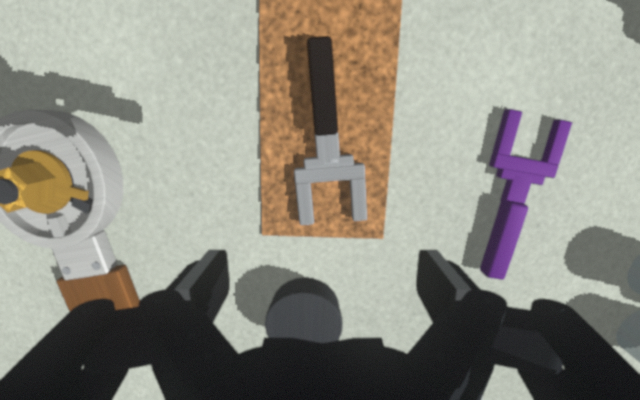

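Run:
```python
from h import *
from scipy.optimize import minimize
f=optics.grab_frame("wrist");im=f["frame"]
S=4;x0,y0=270,20
def model(x,y,h):
    u=np.array([np.cos(h),np.sin(h)]);v=np.array([-u[1],u[0]])
    L=lambda pts,z:[[*(np.array([x,y])+u*a+v*b),z] for a,b in pts]
    return [L([(-73,12),(-165,12),(-165,-12),(-73,-12)],25/1000) if 0 else L([(-.073,.012),(-.165,.012),(-.165,-.012),(-.073,-.012)],.025),
            L([(-.0245,.02125),(.022,.02125),(.022,.0375),(-.0245,.0375)],.015),
            L([(-.0245,-.02125),(.022,-.02125),(.022,-.0375),(-.0245,-.0375)],.015)]
def draw(v,name):
    o=cv2.resize(im[y0:y0+145+75,x0:x0+140],None,fx=S,fy=S,interpolation=3)
    for P,c in zip(model(*v),[(0,255,255),(0,0,255),(0,0,255)]):
        q=((proj(f,P)-[x0,y0]+.5)*S).astype(int);cv2.polylines(o,[q.reshape(-1,1,2)],True,c,1)
    cv2.imwrite(name,o[:, :560][100*0:880][::1] if 0 else cv2.resize(o,(382,600)))
# head measure
for uv,z in [((302,223),.015),((359.5,220),.015),((306,222),.015),((319.5,38),.025),((326,133),.025)]: print(uv,atz(f,uv,z).round(4))
a=atz(f,(319.5,38),.025);b=atz(f,(326,133),.025);h=np.arctan2(*(b-a)[:2][::-1]);print("h",np.degrees(h),np.linalg.norm(a-b))
u=np.array([np.cos(h),np.sin(h)]);j=b[:2]+.073*u;print(j)
draw((*j,h),"pics/sp1.png")
```

```text
(302, 223) [0.5907 0.2474 0.015 ]
(359.5, 220) [0.5813 0.3095 0.015 ]
(306, 222) [0.5891 0.2517 0.015 ]
(319.5, 38) [0.4061 0.2493 0.025 ]
(326, 133) [0.492  0.2639 0.025 ]
h 9.590229395088675 0.08708908147061005
[0.56398732 0.27602013]
```

View pics/sp1.png

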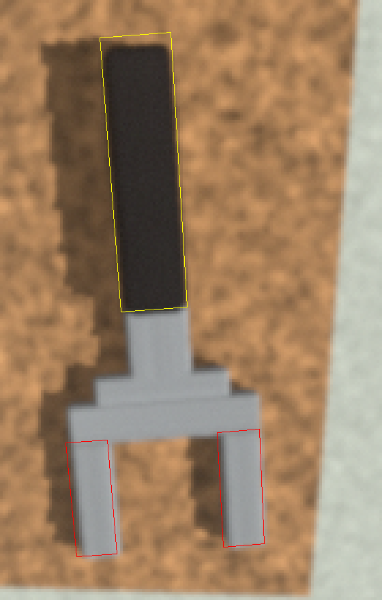

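The model overlay fits: jaw (0.563,0.276), heading 9.5°, sleeve length about 87 mm against 92 mm nominal. Grasping at 105 mm behind the jaw.

Run:
```python
from h import *
print(plan((.4602,.2586,.06),np.radians(99.5)))
```

```text
{'slide': array([ 82.8,   2.1, 140.3]), 'dist': 162.9, 'rot': array([ 0.  , -0.  , -3.98]), 'slide_after_rot': array([ 82.5,   7.8, 140.3])}
```

Emit:
jog_arm --increments '[{"slide": [0,0,0],"rotation": [0,0,-4]},{"slide": [14,1.3,20],"rotation": [0,0,0]},{"slide": [14,1.3,20],"rotation": [0,0,0]},{"slide": [14,1.3,20],"rotation": [0,0,0]},{"slide": [14,1.3,20],"rotation": [0,0,0]},{"slide": [14,1.3,20],"rotation": [0,0,0]},{"slide": [12.5,1.3,20],"rotation": [0,0,0]},{"slide": [0,0,20],"rotation": [0,0,0]},{"slide": [0,0,0],"rotation": [0,0,0]},{"slide": [0,0,0],"rotation": [0,0,0]}]'

```text
time: 13.65
tool_pos: [0.4594, 0.2583, 0.0595]
tool_rot: [-0.001, -0.083, 0.997, -0.0]
contact_force: [1.4, 0.1, -1.1]
gripper_width: 0.999
```

```bash
python3 st.py w11;  python3 -c "
from h import *
print(plan((.4602,.2586,.008),np.radians(99.5)))"
```

```text
13.65 [0.4594 0.2583 0.0595] yaw 99.56 [ 1.4  0.1 -1.1] [ 0.073  0.018 -0.032] 0.999
{'slide': array([ 0.6, -0.1, 53. ]), 'dist': 53.1, 'rot': array([0.01, 0.04, 0.06]), 'slide_after_rot': array([ 0.5, -0.1, 53. ])}
```

View pics/w11.png

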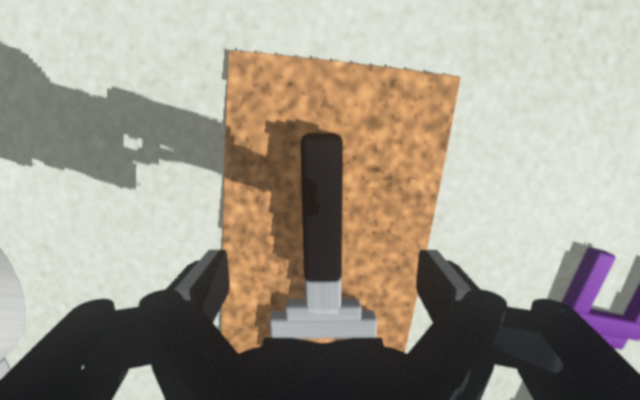

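Sleeve is centred at column 322 and vertical in the picture, between the pads. Descend and close.

Emit:
jog_arm --increments '[{"slide": [0,0,20],"rotation": [0,0,0]},{"slide": [0,0,18],"rotation": [0,0,0]},{"slide": [0,0,10],"rotation": [0,0,0]},{"slide": [0,0,3],"rotation": [0,0,0]},{"slide": [0,0,0],"rotation": [0,0,0]}]'

```text
time: 14.12
tool_pos: [0.4605, 0.2587, 0.0095]
tool_rot: [-0.0, -0.083, 0.997, -0.0]
contact_force: [-0.5, -0.3, 0.6]
gripper_width: 1.002
```

Emit:
jog_arm --fingers 0.0 --increments '[{"slide": [0,0,0],"rotation": [0,0,0]},{"slide": [0,0,0],"rotation": [0,0,0]},{"slide": [0,0,0],"rotation": [0,0,0]},{"slide": [0,0,0],"rotation": [0,0,0]},{"slide": [0,0,0],"rotation": [0,0,0]},{"slide": [0,0,0],"rotation": [0,0,0]},{"slide": [0,0,0],"rotation": [0,0,0]},{"slide": [0,0,0],"rotation": [0,0,0]},{"slide": [0,0,0],"rotation": [0,0,0]}]'

```text
time: 14.87
tool_pos: [0.4607, 0.2589, 0.0101]
tool_rot: [0.001, -0.084, 0.996, 0.0]
contact_force: [-0.8, -0.6, 5.5]
gripper_width: 0.263
```

```bash
python3 st.py w12
```

```text
14.87 [0.4607 0.2589 0.0101] yaw 99.59 [-0.8 -0.6  5.5] [-0.101  0.159 -0.016] 0.263
```

View pics/w12.png

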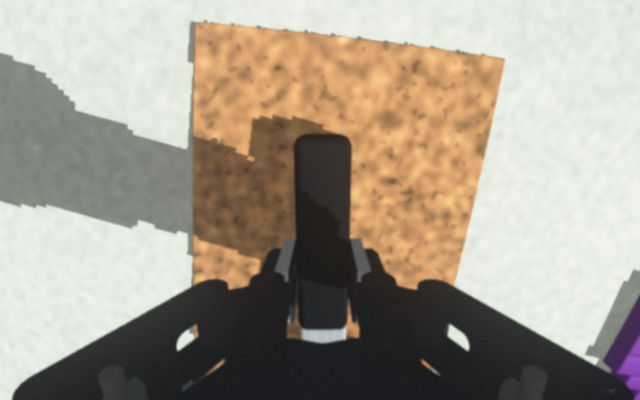

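Sleeve gripped (opening 22 mm, near the 24 mm width). Lift and carry.

Emit:
jog_arm --increments '[{"slide": [0,0,-15],"rotation": [0,0,0]},{"slide": [0,0,-20],"rotation": [0,0,0]},{"slide": [0,0,-25],"rotation": [0,0,0]},{"slide": [0,0,-20],"rotation": [0,0,0]},{"slide": [0,0,-10],"rotation": [0,0,0]},{"slide": [0,0,0],"rotation": [0,0,5.2]},{"slide": [0,0,0],"rotation": [0,0,5.2]},{"slide": [0,0,0],"rotation": [0,0,5.2]},{"slide": [0,0,0],"rotation": [0,0,5.2]},{"slide": [0,0,0],"rotation": [0,0,0]}]'

```text
time: 15.75
tool_pos: [0.4589, 0.2582, 0.0975]
tool_rot: [-0.001, 0.098, 0.995, -0.001]
contact_force: [-0.9, -0.6, -3.0]
gripper_width: 0.262
```

```bash
python3 st.py;  python3 - <<'E'
from h import *
f=optics.grab_frame("scene");cv2.imwrite("pics/s1.png",cv2.resize(f["frame"][80:330,220:540],None,fx=2.3,fy=2.3,interpolation=3))
print(plan((.4045,-.0014,.1),np.radians(78.8)))
E
```

```text
15.75 [0.4589 0.2582 0.0975] yaw 78.7 [-0.9 -0.6 -3. ] [-0.004  0.033  0.003] 0.262
{'slide': array([   3.5, -265.3,   -1.9]), 'dist': 265.4, 'rot': array([-0.08, -0.14,  0.09]), 'slide_after_rot': array([   3.1, -265.3,   -2.3])}
```

View pics/s1.png

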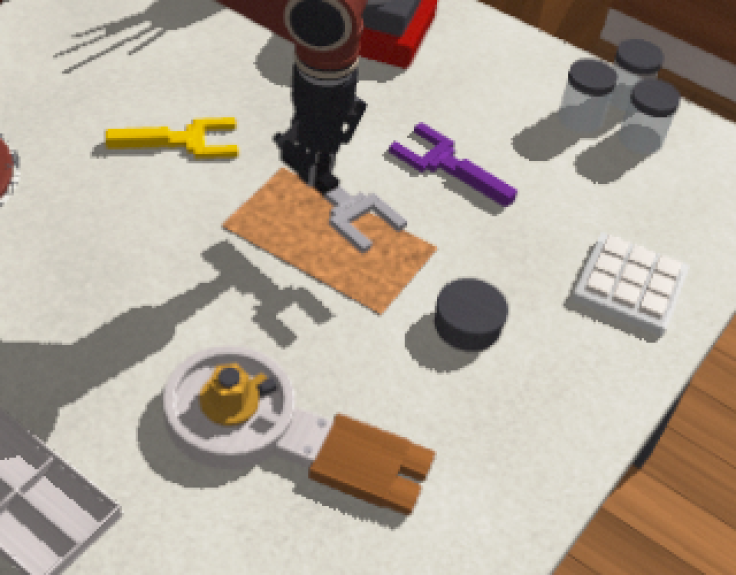

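Spanner is held level, jaw forward at about (365,215) in the crop. Carrying it to the approach point.

Emit:
jog_arm --increments '[{"slide": [0,-20,0],"rotation": [0,0,0]},{"slide": [0,-25,0],"rotation": [0,0,0]},{"slide": [0,-25,0],"rotation": [0,0,0]},{"slide": [0,-25,0],"rotation": [0,0,0]},{"slide": [0,-25,0],"rotation": [0,0,0]},{"slide": [0,-25,0],"rotation": [0,0,0]},{"slide": [0,-25,0],"rotation": [0,0,0]},{"slide": [0,-25,0],"rotation": [0,0,0]},{"slide": [0,-25,0],"rotation": [0,0,0]},{"slide": [0,-25,0],"rotation": [0,0,0]},{"slide": [0,-20,10],"rotation": [0,0,0]},{"slide": [0,0,20],"rotation": [0,0,0]},{"slide": [0,0,16],"rotation": [0,0,0]},{"slide": [0,0,0],"rotation": [0,0,0]},{"slide": [0,0,0],"rotation": [0,0,0]},{"slide": [0,0,0],"rotation": [0,0,0]}]'

```text
time: 17.13
tool_pos: [0.4089, -0.0012, 0.0538]
tool_rot: [0.0, 0.097, 0.995, -0.0]
contact_force: [0.8, -0.3, -2.5]
gripper_width: 0.263
```

```bash
python3 st.py;  python3 - <<'E'
from h import *
f=optics.grab_frame("scene");cv2.imwrite("pics/s2.png",cv2.resize(f["frame"][170:310,220:420],None,fx=3.9,fy=3.9,interpolation=3))
g=optics.grab_frame("side");cv2.imwrite("pics/d2.png",cv2.resize(g["frame"][140:280,260:460],None,fx=3.9,fy=3.9,interpolation=3))
print(plan((.4045,-.0014,.05),np.radians(78.8)))
for n,F in(("scene",f),("side",g)):
    for r in place_of("spanner_jaw",n)[:3]: print(n,r["score"],r["uv"],atz(F,r["uv"],.049))
E
```

```text
17.13 [ 0.4089 -0.0012  0.0538] yaw 78.87 [ 0.8 -0.3 -2.5] [ 0.035  0.099 -0.007] 0.263
{'slide': array([ 5. , -1.2,  4.6]), 'dist': 6.9, 'rot': array([-0.  ,  0.13,  0.06]), 'slide_after_rot': array([ 5. , -1.2,  4.6])}
scene 0.81 [313.2, 139.8] [0.2762977  0.26929307 0.049     ]
scene 0.76 [401.1, 144.1] [0.49666788 0.43474001 0.049     ]
scene 0.58 [306.7, 236.1] [ 0.51060423 -0.02467699  0.049     ]
side 0.93 [358.2, 212.0] [ 0.52566147 -0.01374398  0.049     ]
side 0.77 [243.0, 188.8] [0.24233896 0.24109132 0.049     ]
side 0.55 [289.7, 160.4] [0.44279896 0.37997096 0.049     ]
```

View pics/s2.png

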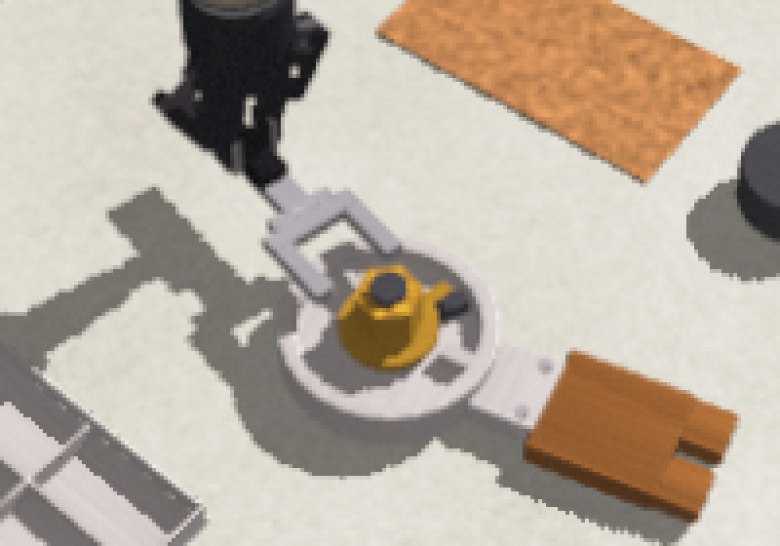

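View pics/d2.png

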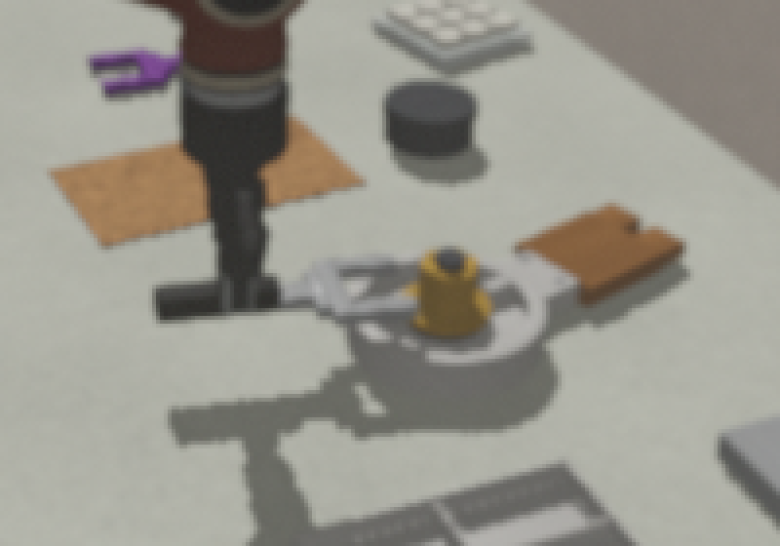

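Jaw is level and aligned with the nut in both views. Sliding on, with the underside about 8 mm above the flange.

Emit:
jog_arm --increments '[{"slide": [0,-1,5],"rotation": [0,0,0]},{"slide": [-10,0,0],"rotation": [0,0,0]},{"slide": [-10,0,0],"rotation": [0,0,0]},{"slide": [-10,0,0],"rotation": [0,0,0]},{"slide": [-10,0,0],"rotation": [0,0,0]},{"slide": [0,0,0],"rotation": [0,0,0]},{"slide": [0,0,0],"rotation": [0,0,0]}]'

```text
time: 17.92
tool_pos: [0.4477, -0.01, 0.0483]
tool_rot: [-0.0, 0.098, 0.995, 0.0]
contact_force: [0.5, 0.5, -1.9]
gripper_width: 0.26
```

```bash
python3 st.py;  python3 - <<'E'
from h import *
print(plan((.4644,-.0132,.041),np.radians(78.8)))
E
```

```text
17.92 [ 0.4477 -0.01    0.0483] yaw 78.8 [ 0.5  0.5 -1.9] [0.017 0.094 0.012] 0.26
{'slide': array([-17. ,   0.1,   7.3]), 'dist': 18.5, 'rot': array([-0.  , -0.03,  0.  ]), 'slide_after_rot': array([-17. ,   0.1,   7.3])}
```

Emit:
jog_arm --increments '[{"slide": [-6,0,0],"rotation": [0,0,0]},{"slide": [-5,0,0],"rotation": [0,0,0]},{"slide": [-4,0,0],"rotation": [0,0,0]},{"slide": [0,0,0],"rotation": [0,0,0]},{"slide": [0,0,0],"rotation": [0,0,0]}]'

```text
time: 18.33
tool_pos: [0.4625, -0.013, 0.0484]
tool_rot: [-0.0, 0.098, 0.995, -0.0]
contact_force: [0.0, -0.1, -2.4]
gripper_width: 0.259
```

```bash
python3 st.py;  python3 - <<'E'
from h import *
f=optics.grab_frame("scene");cv2.imwrite("pics/s3.png",cv2.resize(f["frame"][200:290,260:390],None,fx=5.5,fy=5.5,interpolation=3))
E
```

```text
18.33 [ 0.4625 -0.013   0.0484] yaw 78.79 [ 0.  -0.1 -2.4] [0.039 0.071 0.022] 0.259
```

View pics/s3.png

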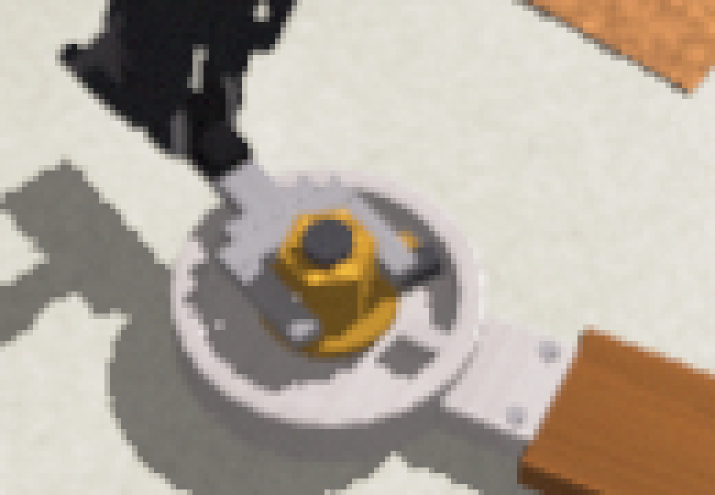

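Jaw straddles the hex with no side force. Lower onto the flange.

Emit:
jog_arm --increments '[{"slide": [-1,0,2],"rotation": [0,0,0]},{"slide": [0,0,2],"rotation": [0,0,0]},{"slide": [0,0,2],"rotation": [0,0,0]},{"slide": [0,0,0],"rotation": [0,0,0]},{"slide": [0,0,0],"rotation": [0,0,0]}]'

```text
time: 18.8
tool_pos: [0.463, -0.0131, 0.042]
tool_rot: [-0.0, 0.098, 0.995, 0.0]
contact_force: [-0.6, 0.2, -2.5]
gripper_width: 0.262
```

```bash
python3 st.py
```

```text
18.8 [ 0.463  -0.0131  0.042 ] yaw 78.79 [-0.6  0.2 -2.5] [-0.018  0.137  0.009] 0.262
```

Now swing clockwise about the nut axis, radius 105 mm, 3° per row.

Emit:
jog_arm --increments '[{"slide": [-0.1,5.5,0],"rotation": [0,0,3]},{"slide": [-0.1,5.5,0],"rotation": [0,0,3]},{"slide": [-0.1,5.5,0],"rotation": [0,0,3]},{"slide": [-0.1,5.5,0],"rotation": [0,0,3]},{"slide": [0,0,0],"rotation": [0,0,0]},{"slide": [0,0,0],"rotation": [0,0,0]}]'

```text
time: 19.3
tool_pos: [0.47, 0.0073, 0.0424]
tool_rot: [0.0, 0.2, 0.98, -0.001]
contact_force: [0.7, -4.6, -4.3]
gripper_width: 0.262
```

```bash
cat > arc.py <<'E'
from h import *
s=state();p,R=TR();c=np.array([.5664,-.0334]);d=p[:2]-c;F=R.T@np.array(s["contact_force"])
print("r",np.hypot(*d).round(4),"ang",np.degrees(np.arctan2(d[1],d[0])).round(2),"yaw+90",(np.degrees(np.arctan2(R[1,1],R[0,1]))+90).round(2),"z",p[2].round(4),"Ftool",F.round(1),"T",np.round(s["ft_torque"],2),round(s["time"],2),round(s["gripper_width"],3))
f=optics.grab_frame("wrist")
E
python3 arc.py
```

```text
r 0.1047 ang 157.11 yaw+90 156.89 z 0.0424 Ftool [-2.5 -4.   4.3] T [-0.59 -0.07 -0.01] 19.3 0.262
```

Emit:
jog_arm --increments '[{"slide": [-0.1,5.5,0],"rotation": [0,0,3]},{"slide": [-0.1,5.5,0],"rotation": [0,0,3]},{"slide": [-0.1,5.5,0],"rotation": [0,0,3]},{"slide": [-0.1,5.5,0],"rotation": [0,0,3]},{"slide": [-0.1,5.5,0],"rotation": [0,0,3]},{"slide": [0,0,0],"rotation": [0,0,0]}]'

```text
time: 19.85
tool_pos: [0.4839, 0.0311, 0.0424]
tool_rot: [0.0, 0.327, 0.945, -0.001]
contact_force: [1.0, -5.2, -3.2]
gripper_width: 0.263
```

```bash
python3 arc.py
python3 - <<'E'
from h import *
f=optics.grab_frame("scene");cv2.imwrite("pics/s4.png",cv2.resize(f["frame"][200:290,260:390],None,fx=5.5,fy=5.5,interpolation=3))
E
```

```text
r 0.1047 ang 141.99 yaw+90 141.81 z 0.0424 Ftool [-4.  -3.5  3.2] T [-0.84 -0.08  0.05] 19.85 0.263
```

View pics/s4.png

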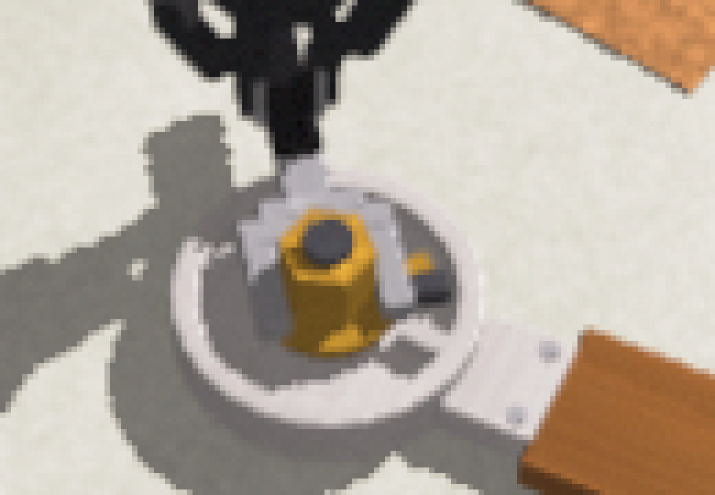

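The tab is moving (crop 430,265 → 432,290) and the force of about 5 N matches 0.6 N·m. Continue.

Emit:
jog_arm --increments '[{"slide": [-0.1,5.5,0],"rotation": [0,0,3]},{"slide": [-0.1,5.5,0],"rotation": [0,0,3]},{"slide": [-0.1,5.5,0],"rotation": [0,0,3]},{"slide": [-0.1,5.5,0],"rotation": [0,0,3]},{"slide": [0,0,0],"rotation": [0,0,0]}]'

```text
time: 20.37
tool_pos: [0.4991, 0.0468, 0.0424]
tool_rot: [0.0, 0.424, 0.906, -0.001]
contact_force: [0.7, -5.7, -4.4]
gripper_width: 0.266
```

```bash
python3 arc.py
```

```text
r 0.1047 ang 130.03 yaw+90 129.83 z 0.0424 Ftool [-4.8 -3.1  4.5] T [-0.88 -0.17  0.13] 20.37 0.266
```

Emit:
jog_arm --increments '[{"slide": [0,2.8,0],"rotation": [0,0,1.5]},{"slide": [0,2.8,0],"rotation": [0,0,1.5]},{"slide": [0,0,0],"rotation": [0,0,0]}]'

```text
time: 20.67
tool_pos: [0.5031, 0.05, 0.0423]
tool_rot: [0.0, 0.447, 0.894, -0.001]
contact_force: [0.8, -6.2, -4.0]
gripper_width: 0.259
```

```bash
python3 arc.py; python3 st.py w13
```

```text
r 0.1047 ang 127.18 yaw+90 126.88 z 0.0423 Ftool [-5.5 -3.1  4. ] T [-0.93 -0.06  0.16] 20.67 0.259
20.72 [0.5031 0.05   0.0423] yaw 36.91 [ 1.2 -5.7 -3.3] [-0.872 -0.067  0.242] 0.263
```

View pics/w13.png

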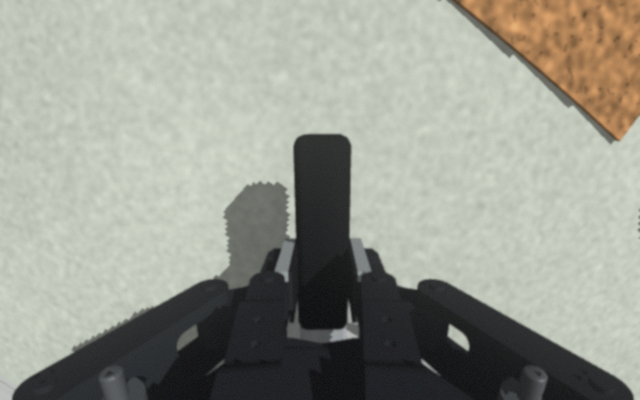

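Emit:
jog_arm --increments '[{"slide": [0,2.8,0],"rotation": [0,0,1.5]},{"slide": [0,0,0],"rotation": [0,0,0]}]'

```text
time: 20.93
tool_pos: [0.5053, 0.0516, 0.0423]
tool_rot: [0.0, 0.459, 0.889, -0.001]
contact_force: [0.4, -6.6, -3.2]
gripper_width: 0.266
```

```bash
python3 arc.py
```

```text
r 0.1047 ang 125.7 yaw+90 125.38 z 0.0423 Ftool [-5.6 -3.5  3.3] T [-0.95 -0.05  0.17] 20.93 0.266
```

Emit:
jog_arm --increments '[{"slide": [0,2.8,0],"rotation": [0,0,1.5]},{"slide": [0,0,0],"rotation": [0,0,0]}]'

```text
time: 21.15
tool_pos: [0.5076, 0.0532, 0.0423]
tool_rot: [0.0, 0.47, 0.882, -0.001]
contact_force: [1.3, -5.2, -3.7]
gripper_width: 0.265
```

```bash
python3 arc.py
python3 - <<'E'
from h import *
f=optics.grab_frame("scene");cv2.imwrite("pics/s5.png",cv2.resize(f["frame"][200:290,260:390],None,fx=5.5,fy=5.5,interpolation=3))
E
```

```text
r 0.1047 ang 124.19 yaw+90 123.88 z 0.0423 Ftool [-5.  -1.8  3.7] T [-0.95 -0.01  0.18] 21.15 0.265
```

View pics/s5.png

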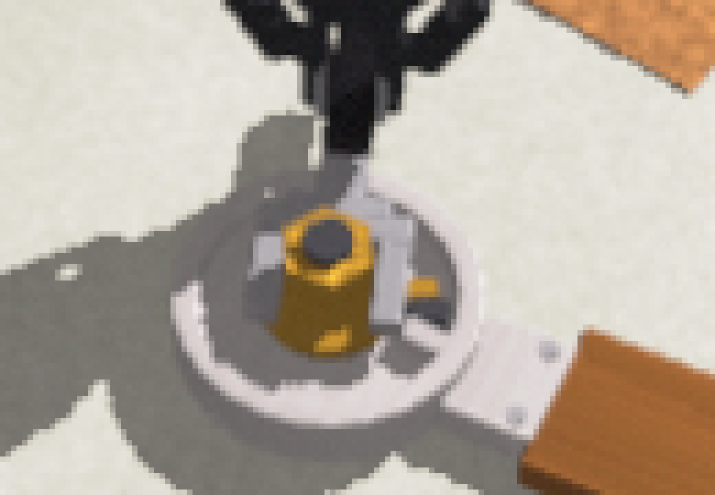

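The tab (430,312) is getting close to the stop (410,350) but is not there yet.

Emit:
jog_arm --increments '[{"slide": [0,2.8,0],"rotation": [0,0,1.5]},{"slide": [0,2.8,0],"rotation": [0,0,1.5]},{"slide": [0,0,0],"rotation": [0,0,0]}]'

```text
time: 21.5
tool_pos: [0.5122, 0.0562, 0.0422]
tool_rot: [0.0, 0.493, 0.87, -0.001]
contact_force: [0.5, -6.6, -3.9]
gripper_width: 0.261
```

```bash
python3 arc.py
```

```text
r 0.1047 ang 121.17 yaw+90 120.88 z 0.0422 Ftool [-5.9 -3.   3.9] T [-1.02 -0.03  0.22] 21.5 0.261
```

Emit:
jog_arm --increments '[{"slide": [0,2.8,0],"rotation": [0,0,1.5]},{"slide": [0,0,0],"rotation": [0,0,0]}]'

```text
time: 21.72
tool_pos: [0.5143, 0.0577, 0.0422]
tool_rot: [-0.0, 0.505, 0.863, -0.001]
contact_force: [-0.7, -5.4, -3.6]
gripper_width: 0.266
```

```bash
python3 arc.py
```

```text
r 0.1049 ang 119.75 yaw+90 119.4 z 0.0422 Ftool [-4.3 -3.3  3.6] T [-0.98  0.11  0.24] 21.72 0.266
```

Emit:
jog_arm --increments '[{"slide": [0,2.8,0],"rotation": [0,0,1.5]},{"slide": [0,0,0],"rotation": [0,0,0]}]'

```text
time: 21.93
tool_pos: [0.5162, 0.0591, 0.0419]
tool_rot: [-0.001, 0.515, 0.857, -0.002]
contact_force: [-1.8, -5.4, -2.5]
gripper_width: 0.265
```

```bash
python3 arc.py
python3 - <<'E'
from h import *
f=optics.grab_frame("scene");cv2.imwrite("pics/s6.png",cv2.resize(f["frame"][200:290,260:390],None,fx=5.5,fy=5.5,interpolation=3))
E
```

```text
r 0.1053 ang 118.49 yaw+90 117.95 z 0.0419 Ftool [-3.9 -4.1  2.5] T [-0.89  0.22  0.54] 21.93 0.265
```

View pics/s6.png

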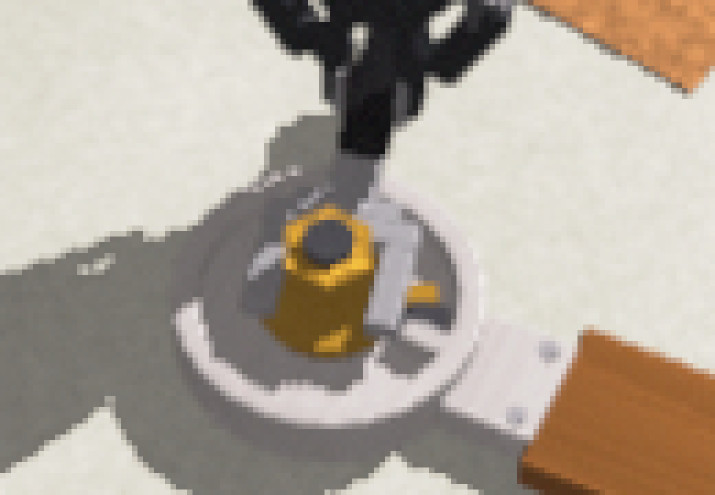

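Radius and torque begin to change at 118.5°, which suggests the tab has reached the stop. A bit more push to confirm.

Emit:
jog_arm --increments '[{"slide": [0,2.8,0],"rotation": [0,0,1.5]},{"slide": [0,0,0],"rotation": [0,0,0]}]'

```text
time: 22.2
tool_pos: [0.5183, 0.0601, 0.0418]
tool_rot: [-0.001, 0.526, 0.85, -0.002]
contact_force: [-1.4, -6.7, -3.5]
gripper_width: 0.262
```

```bash
python3 arc.py
```

```text
r 0.1051 ang 117.2 yaw+90 116.51 z 0.0418 Ftool [-5.4 -4.3  3.5] T [-1.14  0.38  0.71] 22.2 0.262
```

Emit:
jog_arm --increments '[{"slide": [0,2.8,0],"rotation": [0,0,1.5]},{"slide": [0,0,0],"rotation": [0,0,0]}]'

```text
time: 22.42
tool_pos: [0.5203, 0.061, 0.0415]
tool_rot: [-0.001, 0.537, 0.844, -0.003]
contact_force: [-3.4, -7.2, -1.9]
gripper_width: 0.265
```

```bash
python3 arc.py
python3 - <<'E'
from h import *
for n,c in(("scene",(200,290,260,390)),("side",(180,250,310,430))):
    f=optics.grab_frame(n);cv2.imwrite(f"pics/{n}7.png",cv2.resize(f["frame"][c[0]:c[1],c[2]:c[3]],None,fx=5.5,fy=5.5,interpolation=3))
E
```

```text
r 0.105 ang 116.01 yaw+90 115.07 z 0.0415 Ftool [-5.  -6.1  1.9] T [-1.37  0.58  1.  ] 22.42 0.265
```

View pics/scene7.png

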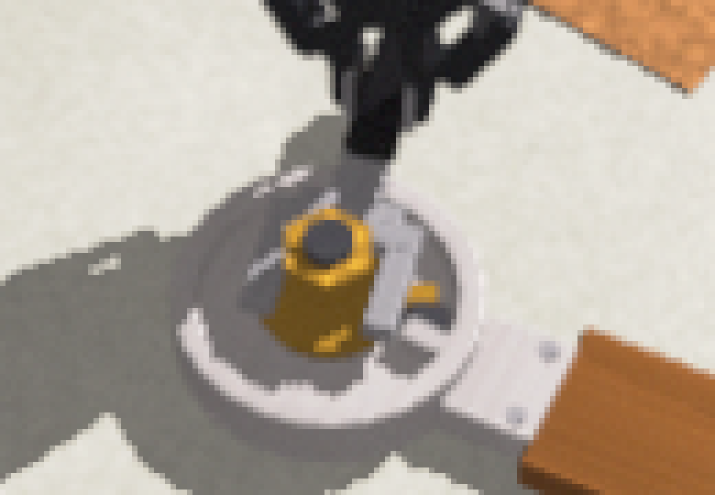

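View pics/side7.png

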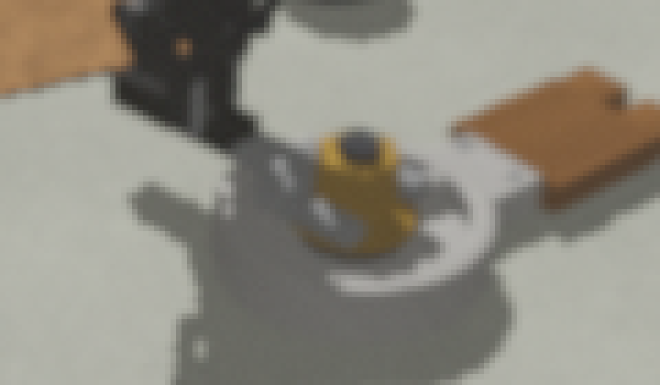

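The lug stays at (425,292) in both crops while the reaction torque about the nut rose from about 0.5 to 1.6 N·m, so the tab is on the stop. The 49° swing matches 38.5° of travel plus 10.5° of slip. Backing off to mid-slack before removal.

Emit:
jog_arm --increments '[{"slide": [-0.1,-5.5,0],"rotation": [0,0,-3]},{"slide": [-0.1,-5.5,0],"rotation": [0,0,-3]},{"slide": [-0.1,-5.5,0],"rotation": [0,0,-3]},{"slide": [-0.1,-5.5,0],"rotation": [0,0,-3]},{"slide": [0,-1.5,-1],"rotation": [0,0,-0.8]},{"slide": [0,0,0],"rotation": [0,0,0]},{"slide": [0,0,0],"rotation": [0,0,0]}]'

```text
time: 23.15
tool_pos: [0.5021, 0.0495, 0.0432]
tool_rot: [0.001, 0.441, 0.897, -0.0]
contact_force: [2.8, -5.4, -6.3]
gripper_width: 0.26
```

```bash
python3 arc.py;python3 - <<'E'
from h import *
for n,c in(("scene",(200,290,260,390)),("side",(180,250,310,430))):
    f=optics.grab_frame(n);cv2.imwrite(f"pics/{n}8.png",cv2.resize(f["frame"][c[0]:c[1],c[2]:c[3]],None,fx=5.5,fy=5.5,interpolation=3))
E
```

```text
r 0.1049 ang 127.79 yaw+90 127.64 z 0.0432 Ftool [-6.  -1.1  6.3] T [-0.7  -0.28 -0.09] 23.15 0.26
```

View pics/scene8.png

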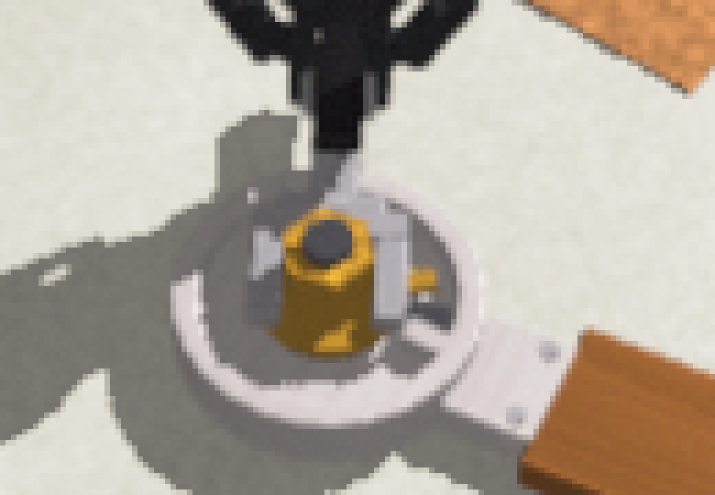

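View pics/side8.png

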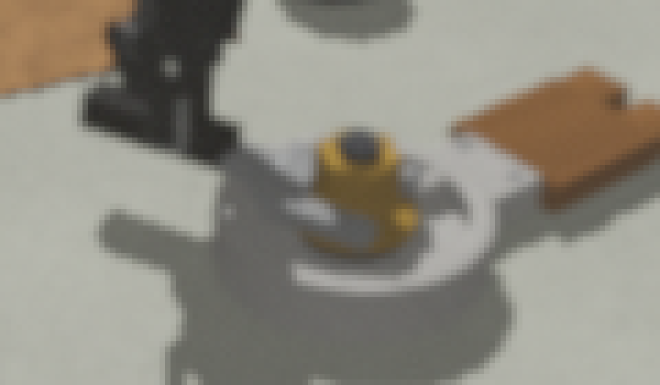

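The lug moved back slightly (425,292 → 423,278): friction dragged the nut counter-clockwise during the back-off. I'll take up the radial preload, swing clockwise again to reseat it, and lift straight off near the bite angle.

Emit:
jog_arm --increments '[{"slide": [-0.8,0,0],"rotation": [0,0,0]},{"slide": [-0.1,5.5,0],"rotation": [0,0,3]},{"slide": [-0.1,5.5,0],"rotation": [0,0,3]},{"slide": [-0.1,4.6,0],"rotation": [0,0,2.5]},{"slide": [0,0,0],"rotation": [0,0,0]}]'

```text
time: 23.72
tool_pos: [0.5155, 0.0583, 0.043]
tool_rot: [-0.0, 0.507, 0.862, -0.0]
contact_force: [2.3, -5.3, -5.6]
gripper_width: 0.259
```

```bash
python3 arc.py
```

```text
r 0.1049 ang 119.04 yaw+90 119.08 z 0.043 Ftool [-5.7 -0.5  5.6] T [-0.65 -0.07 -0.18] 23.72 0.259
```

Emit:
jog_arm --increments '[{"slide": [0,2.8,0],"rotation": [0,0,1.5]},{"slide": [0,2.8,0],"rotation": [0,0,1.5]},{"slide": [0,0,0],"rotation": [0,0,0]},{"slide": [0,0,0],"rotation": [0,0,0]}]'

```text
time: 24.1
tool_pos: [0.5191, 0.0603, 0.0426]
tool_rot: [-0.001, 0.527, 0.85, -0.002]
contact_force: [0.1, -5.8, -4.6]
gripper_width: 0.265
```

```bash
python3 arc.py;python3 - <<'E'
from h import *
for n,c in(("scene",(200,290,260,390)),("side",(180,250,310,430))):
    f=optics.grab_frame(n);cv2.imwrite(f"pics/{n}9.png",cv2.resize(f["frame"][c[0]:c[1],c[2]:c[3]],None,fx=5.5,fy=5.5,interpolation=3))
E
```

```text
r 0.1049 ang 116.81 yaw+90 116.33 z 0.0426 Ftool [-5.3 -2.5  4.6] T [-0.92  0.22  0.5 ] 24.1 0.265
```

View pics/scene9.png

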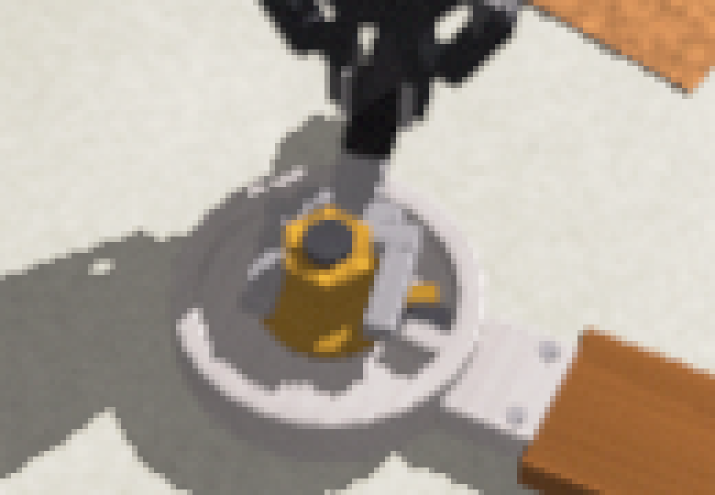

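Reseated (lug back at 425,292). Relax about 2° and lift straight up.

Emit:
jog_arm --increments '[{"slide": [-0.3,-3.4,0],"rotation": [0,0,-1.8]},{"slide": [0,0,0],"rotation": [0,0,0]},{"slide": [0,0,-4],"rotation": [0,0,0]},{"slide": [0,0,-6],"rotation": [0,0,0]},{"slide": [0,0,-8],"rotation": [0,0,0]},{"slide": [0,0,0],"rotation": [0,0,0]}]'

```text
time: 24.75
tool_pos: [0.5171, 0.0572, 0.061]
tool_rot: [0.001, 0.515, 0.857, -0.002]
contact_force: [2.2, -12.2, -10.2]
gripper_width: 0.26
```

```bash
python3 arc.py;python3 - <<'E'
from h import *
for n,c in(("scene",(200,290,260,390)),("side",(180,250,310,430))):
    f=optics.grab_frame(n);cv2.imwrite(f"pics/{n}10.png",cv2.resize(f["frame"][c[0]:c[1],c[2]:c[3]],None,fx=5.5,fy=5.5,interpolation=3))
E
```

```text
r 0.1031 ang 118.54 yaw+90 117.98 z 0.061 Ftool [-11.8  -3.7  10.2] T [-1.63 -0.25  0.24] 24.75 0.26
```

View pics/scene10.png

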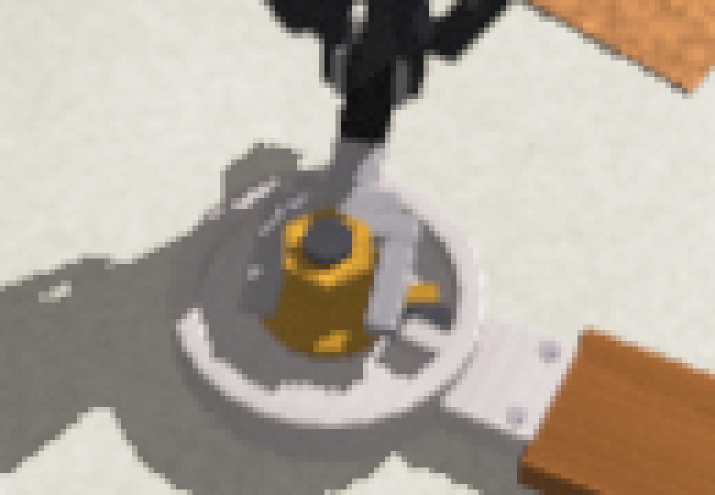

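View pics/side10.png

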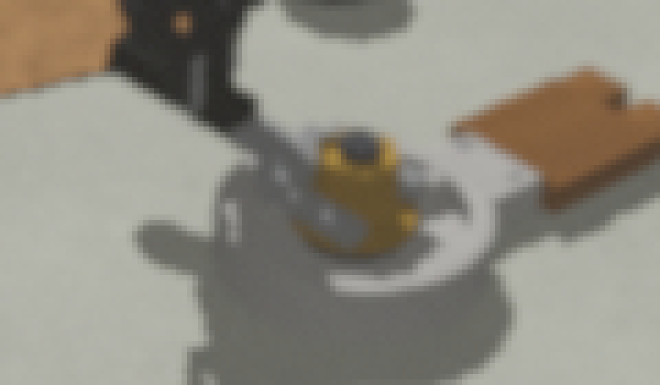

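```bash
python3 st.py w14
python3 - <<'E'
from h import *
f=optics.grab_frame("side");cv2.imwrite("pics/side10b.png",cv2.resize(f["frame"][140:260,300:440],None,fx=5,fy=5,interpolation=3))
E
```

```text
24.9 [0.517  0.0573 0.0606] yaw 27.99 [  3.6 -10.6  -8.1] [-1.648 -0.309  0.278] 0.259
```

View pics/side10b.png

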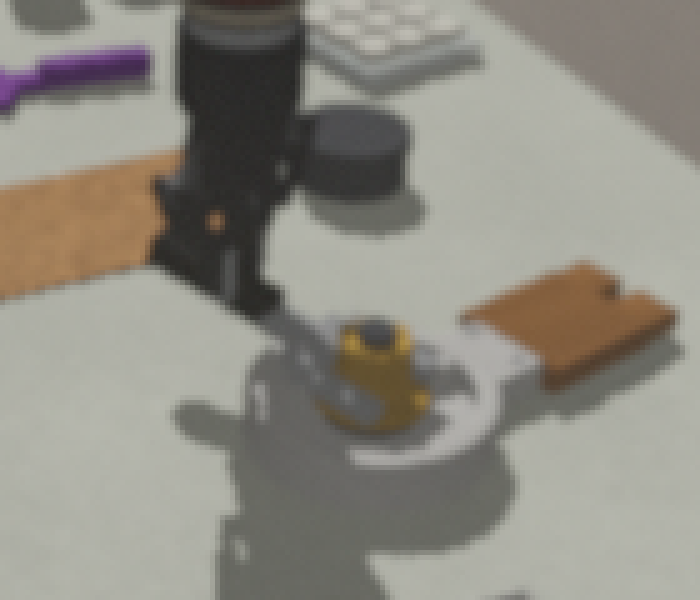

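View pics/w14.png

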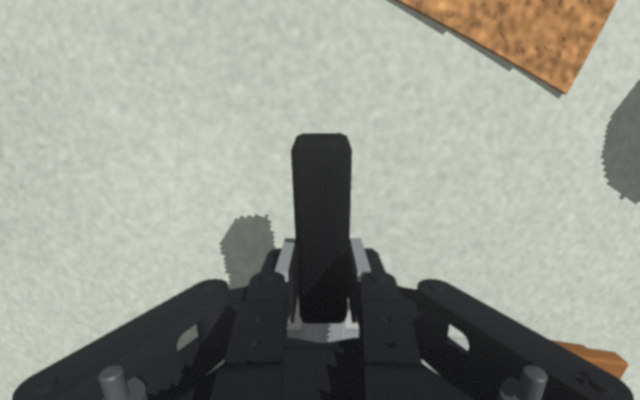

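The spanner pitched in the grip (handle up, prongs down) because the jaw was still biting. Lower again, release the bite a little, and check the force before lifting.

Emit:
jog_arm --increments '[{"slide": [0,0,8],"rotation": [0,0,0]},{"slide": [0,0,8],"rotation": [0,0,0]},{"slide": [0,0,2],"rotation": [0,0,0]},{"slide": [0,0,0],"rotation": [0,0,0]}]'

```text
time: 25.33
tool_pos: [0.5161, 0.0607, 0.0434]
tool_rot: [-0.002, 0.515, 0.857, -0.0]
contact_force: [-5.6, 0.6, 2.9]
gripper_width: 0.261
```

```bash
python3 arc.py
```

```text
r 0.1067 ang 118.13 yaw+90 117.97 z 0.0434 Ftool [ 3.2 -4.7 -2.9] T [-0.08  0.81  0.15] 25.33 0.261
```

Emit:
jog_arm --increments '[{"slide": [-2,0,0],"rotation": [0,0,0]},{"slide": [0,0,0],"rotation": [0,0,0]},{"slide": [0,0,0],"rotation": [0,0,0]}]'

```text
time: 25.63
tool_pos: [0.5161, 0.0606, 0.0435]
tool_rot: [-0.004, 0.515, 0.857, 0.001]
contact_force: [-8.6, 7.0, 4.1]
gripper_width: 0.259
```

```bash
python3 arc.py
```

```text
r 0.1066 ang 118.15 yaw+90 117.95 z 0.0435 Ftool [10.3 -4.3 -4.1] T [0.85 1.2  0.15] 25.63 0.259
```

Emit:
jog_arm --increments '[{"slide": [2.6,0,0],"rotation": [0,0,0]},{"slide": [-0.1,-4.6,0],"rotation": [0,0,-2.5]},{"slide": [-0.1,-4.6,0],"rotation": [0,0,-2.5]},{"slide": [0,0,0],"rotation": [0,0,0]},{"slide": [0,0,0],"rotation": [0,0,0]}]'

```text
time: 26.1
tool_pos: [0.5087, 0.0564, 0.0438]
tool_rot: [-0.001, 0.479, 0.878, 0.001]
contact_force: [-4.5, 2.6, 2.7]
gripper_width: 0.257
```

```bash
python3 arc.py;python3 - <<'E'
from h import *
for n,c in(("scene",(200,290,260,390)),("side",(180,250,310,430))):
    f=optics.grab_frame(n);cv2.imwrite(f"pics/{n}11.png",cv2.resize(f["frame"][c[0]:c[1],c[2]:c[3]],None,fx=5.5,fy=5.5,interpolation=3))
E
```

```text
r 0.1067 ang 122.75 yaw+90 122.81 z 0.0438 Ftool [ 4.6 -2.4 -2.6] T [ 0.11  0.74 -0.17] 26.1 0.257
```

View pics/scene11.png

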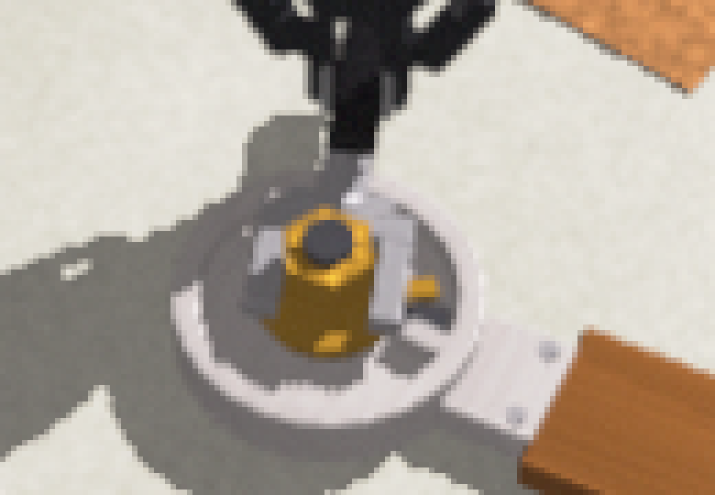

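View pics/side11.png

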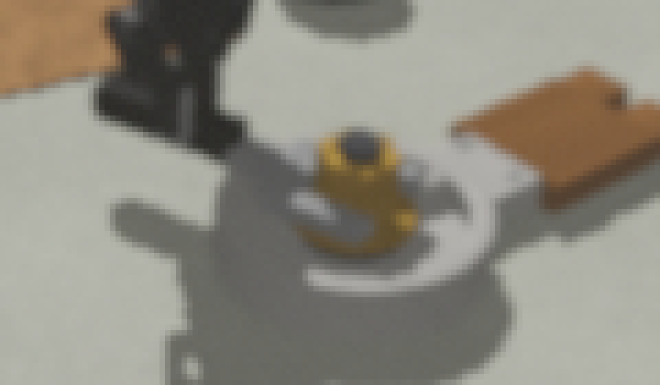

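The nut follows the jaw, so it's better to draw the spanner off along its handle with a slight clockwise bias: radial friction gives no turning moment.

Emit:
jog_arm --increments '[{"slide": [-0.1,3.7,-0.5],"rotation": [0,0,2]},{"slide": [-0.1,3.7,-0.5],"rotation": [0,0,2]},{"slide": [0,0,0],"rotation": [0,0,0]},{"slide": [4,0,0],"rotation": [0,0,0]},{"slide": [4,0,0],"rotation": [0,0,0]},{"slide": [4,0,0],"rotation": [0,0,0]},{"slide": [0,0,0],"rotation": [0,0,0]}]'

```text
time: 26.83
tool_pos: [0.5134, 0.063, 0.0451]
tool_rot: [0.008, 0.508, 0.861, -0.004]
contact_force: [9.0, -26.4, -6.4]
gripper_width: 0.261
```

```bash
python3 arc.py;python3 - <<'E'
from h import *
for n,c in(("scene",(200,290,260,390)),("side",(180,250,310,430))):
    f=optics.grab_frame(n);cv2.imwrite(f"pics/{n}12.png",cv2.resize(f["frame"][c[0]:c[1],c[2]:c[3]],None,fx=5.5,fy=5.5,interpolation=3))
E
```

```text
r 0.11 ang 118.79 yaw+90 118.98 z 0.0451 Ftool [-27.3  -4.9   6.9] T [-3.94 -1.29 -0.2 ] 26.83 0.261
```

View pics/scene12.png

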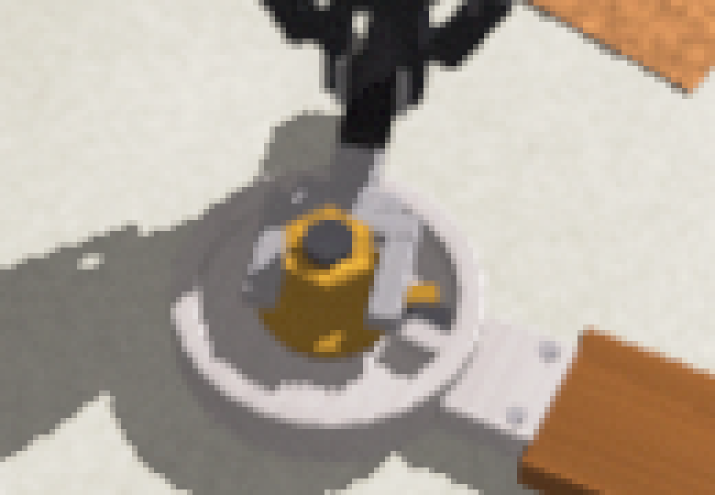

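View pics/side12.png

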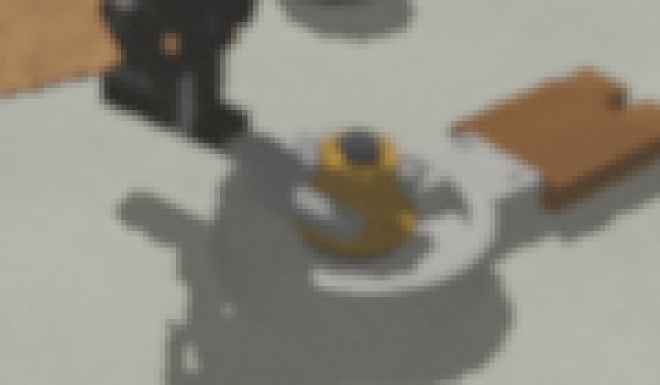

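Stuck at 27 N. That is consistent with friction at the biting corners: about 0.7 N·m bias on a ~9 mm lever gives ~40 N normal force per corner. Release the bias to the zero-torque angle (about 123°) and draw off there.

Emit:
jog_arm --increments '[{"slide": [-8,0,0],"rotation": [0,0,0]},{"slide": [0,0,0],"rotation": [0,0,0]},{"slide": [-0.1,-3.7,0],"rotation": [0,0,-2]},{"slide": [-0.1,-3.7,0],"rotation": [0,0,-2]},{"slide": [0,0,0],"rotation": [0,0,0]},{"slide": [0,0,0],"rotation": [0,0,0]}]'

```text
time: 27.48
tool_pos: [0.5074, 0.0588, 0.0444]
tool_rot: [0.0, 0.478, 0.878, -0.0]
contact_force: [-3.0, -2.3, 0.6]
gripper_width: 0.261
```

```bash
python3 arc.py
```

```text
r 0.1095 ang 122.64 yaw+90 122.83 z 0.0444 Ftool [-0.3 -3.8 -0.6] T [-0.5   0.41 -0.35] 27.48 0.261
```

Emit:
jog_arm --increments '[{"slide": [3,0,0],"rotation": [0,0,0]},{"slide": [3,0,0],"rotation": [0,0,0]},{"slide": [0,0,0],"rotation": [0,0,0]}]'

```text
time: 27.78
tool_pos: [0.5041, 0.0637, 0.0441]
tool_rot: [0.0, 0.478, 0.878, -0.0]
contact_force: [-1.3, -3.8, -1.8]
gripper_width: 0.263
```

```bash
python3 arc.py;python3 - <<'E'
from h import *
for n,c in(("scene",(200,290,260,390)),):
    f=optics.grab_frame(n);cv2.imwrite(f"pics/{n}13.png",cv2.resize(f["frame"][c[0]:c[1],c[2]:c[3]],None,fx=5.5,fy=5.5,interpolation=3))
E
```

```text
r 0.1154 ang 122.69 yaw+90 122.88 z 0.0441 Ftool [-2.5 -3.1  1.8] T [-0.7   0.21 -0.32] 27.78 0.263
```

View pics/scene13.png

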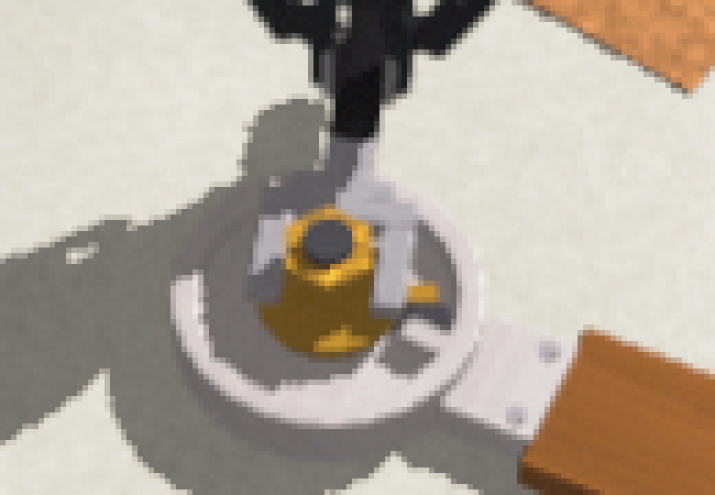

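It slides freely now (6 mm at 2.5 N) and the lug stays at (425,292). Continue off.

Emit:
jog_arm --increments '[{"slide": [6,0,0],"rotation": [0,0,0]},{"slide": [8,0,0],"rotation": [0,0,0]},{"slide": [8,0,0],"rotation": [0,0,0]},{"slide": [8,0,0],"rotation": [0,0,0]},{"slide": [8,0,0],"rotation": [0,0,0]},{"slide": [8,0,0],"rotation": [0,0,0]},{"slide": [6,0,-4],"rotation": [0,0,0]},{"slide": [0,0,-15],"rotation": [0,0,0]},{"slide": [0,0,-20],"rotation": [0,0,0]},{"slide": [0,0,-20],"rotation": [0,0,0]},{"slide": [0,0,0],"rotation": [0,0,0]}]'

```text
time: 28.8
tool_pos: [0.479, 0.1084, 0.1083]
tool_rot: [0.004, 0.478, 0.879, 0.003]
contact_force: [0.9, -0.7, -2.2]
gripper_width: 0.259
```

```bash
python3 st.py;python3 - <<'E'
from h import *
for n,c in(("scene",(100,300,250,450)),("side",(130,260,280,460))):
    f=optics.grab_frame(n);cv2.imwrite(f"pics/{n}14.png",cv2.resize(f["frame"][c[0]:c[1],c[2]:c[3]],None,fx=3,fy=3,interpolation=3))
    if n=="scene": cv2.imwrite("pics/scene14b.png",cv2.resize(f["frame"][220:290,280:370],None,fx=8,fy=8,interpolation=3))
E
```

```text
28.8 [0.479  0.1084 0.1083] yaw 32.94 [ 0.9 -0.7 -2.2] [ 0.053 -0.071  0.044] 0.259
```

View pics/scene14.png

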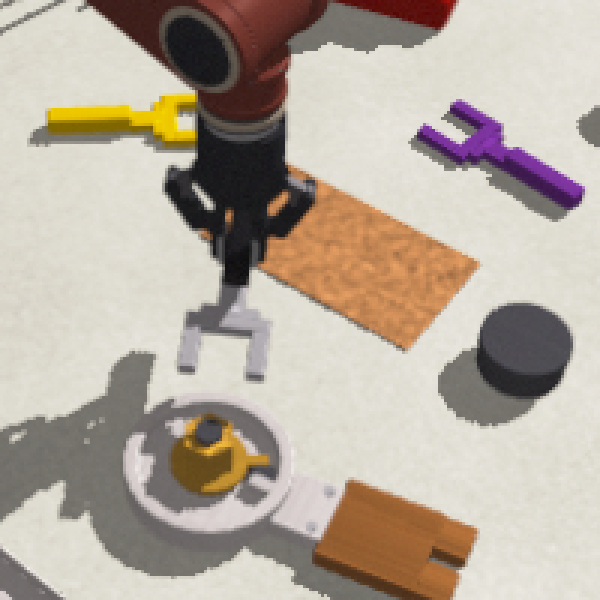

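View pics/side14.png

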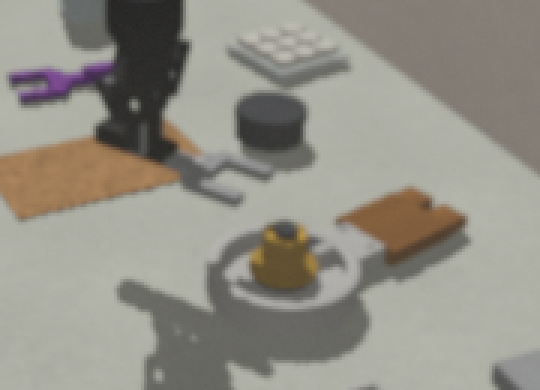

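View pics/scene14b.png

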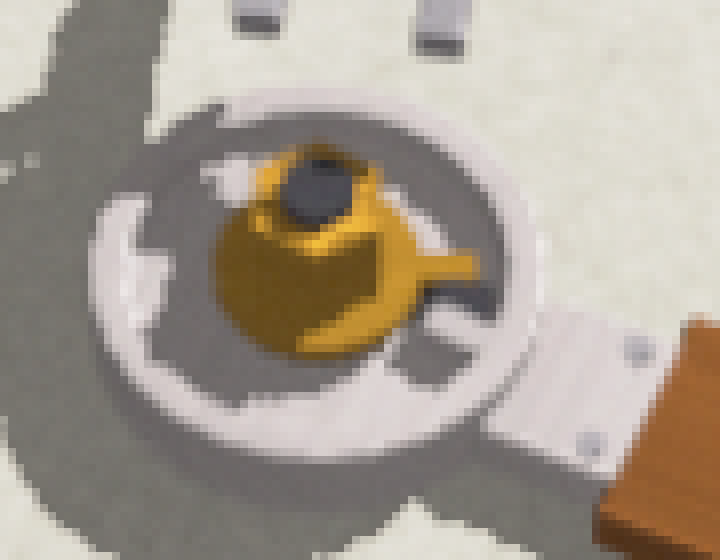

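Spanner is off (slightly pitched, prongs lower). The lug is against the tab and the tab beside the stop (crop 460,300 / 455,325). Carry it back to the mat at its original place, yaw 99.5°.

Emit:
jog_arm --increments '[{"slide": [0,0,0],"rotation": [0,0,-6.65]},{"slide": [0,0,0],"rotation": [0,0,-6.65]},{"slide": [0,0,0],"rotation": [0,0,-6.65]},{"slide": [0,0,0],"rotation": [0,0,-6.65]},{"slide": [0,0,0],"rotation": [0,0,-6.65]},{"slide": [0,0,0],"rotation": [0,0,-6.65]},{"slide": [0,0,0],"rotation": [0,0,-6.65]},{"slide": [0,0,0],"rotation": [0,0,-6.65]},{"slide": [0,0,0],"rotation": [0,0,-6.65]},{"slide": [0,0,0],"rotation": [0,0,-6.65]},{"slide": [0,0,0],"rotation": [0,0,0]}]'

```text
time: 29.82
tool_pos: [0.4744, 0.1076, 0.1012]
tool_rot: [-0.002, -0.083, 0.997, 0.0]
contact_force: [0.4, -0.2, -2.5]
gripper_width: 0.265
```

```bash
python3 st.py;python3 -c "
from h import *
print(plan((.459,.259,.05),np.radians(99.5)))"
```

```text
29.82 [0.4744 0.1076 0.1012] yaw 99.5 [ 0.4 -0.2 -2.5] [ 0.001  0.031 -0.005] 0.265
{'slide': array([-10. , 151.9,  51.2]), 'dist': 160.6, 'rot': array([ 0.02, -0.2 , -0.  ]), 'slide_after_rot': array([ -9.8, 151.9,  51.2])}
```

Emit:
jog_arm --increments '[{"slide": [-1,20,0],"rotation": [0,0,0]},{"slide": [-1,25,0],"rotation": [0,0,0]},{"slide": [-2,25,0],"rotation": [0,0,0]},{"slide": [-2,25,10],"rotation": [0,0,0]},{"slide": [-2,25,15],"rotation": [0,0,0]},{"slide": [-1,20,15],"rotation": [0,0,0]},{"slide": [-1,12,11],"rotation": [0,0,0]},{"slide": [0,0,0],"rotation": [0,0,0]},{"slide": [0,0,0],"rotation": [0,0,0]}]'

```text
time: 30.57
tool_pos: [0.4592, 0.2589, 0.0503]
tool_rot: [-0.002, -0.082, 0.997, -0.001]
contact_force: [0.3, 0.3, -2.7]
gripper_width: 0.262
```

```bash
python3 st.py;python3 - <<'E'
from h import *
f=optics.grab_frame("side");cv2.imwrite("pics/side15.png",cv2.resize(f["frame"][120:230,230:400],None,fx=4.4,fy=4.4,interpolation=3))
print(plan((.459,.259,.011),np.radians(99.5)))
E
```

```text
30.57 [0.4592 0.2589 0.0503] yaw 99.36 [ 0.3  0.3 -2.7] [-0.005  0.073 -0.013] 0.262
{'slide': array([ 1.1,  0.5, 40.4]), 'dist': 40.5, 'rot': array([-0.05, -0.1 , -0.17]), 'slide_after_rot': array([ 1.2,  0.4, 40.4])}
```

View pics/side15.png

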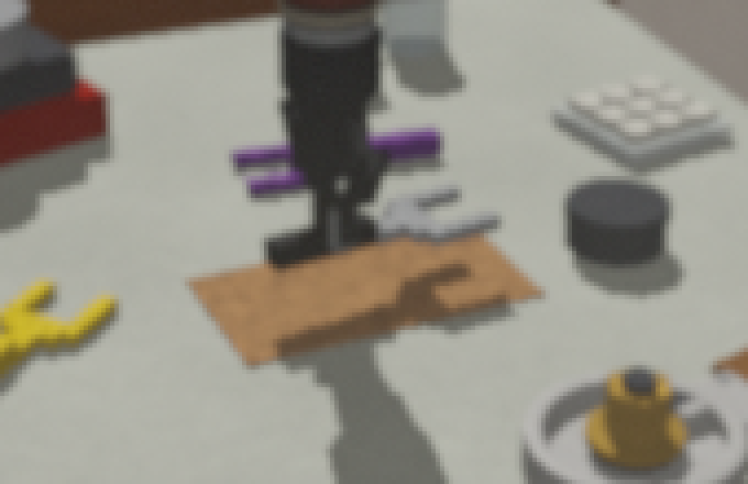

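Nearly level, over the mat. Lower gently until contact.

Emit:
jog_arm --increments '[{"slide": [0,0,12],"rotation": [0,0,0]},{"slide": [0,0,10],"rotation": [0,0,0]},{"slide": [0,0,8],"rotation": [0,0,0]},{"slide": [0,0,5],"rotation": [0,0,0]},{"slide": [0,0,0],"rotation": [0,0,0]},{"slide": [0,0,0],"rotation": [0,0,0]}]'

```text
time: 31.12
tool_pos: [0.4606, 0.2588, 0.0167]
tool_rot: [-0.001, -0.082, 0.997, -0.0]
contact_force: [0.1, 0.7, -3.3]
gripper_width: 0.265
```

```bash
python3 st.py
```

```text
31.12 [0.4606 0.2588 0.0167] yaw 99.36 [ 0.1  0.7 -3.3] [-0.01   0.075  0.009] 0.265
```

Emit:
jog_arm --increments '[{"slide": [0,0,2],"rotation": [0,0,0]},{"slide": [0,0,2],"rotation": [0,0,0]},{"slide": [0,0,0],"rotation": [0,0,0]}]'

```text
time: 31.37
tool_pos: [0.461, 0.2592, 0.0133]
tool_rot: [0.0, -0.082, 0.997, 0.0]
contact_force: [-0.6, 0.1, -3.4]
gripper_width: 0.268
```

```bash
python3 st.py
```

```text
31.37 [0.461  0.2592 0.0133] yaw 99.39 [-0.6  0.1 -3.4] [-0.044  0.068 -0.002] 0.268
```

Emit:
jog_arm --increments '[{"slide": [0,0,1.5],"rotation": [0,0,0]},{"slide": [0,0,1.5],"rotation": [0,0,0]},{"slide": [0,0,0],"rotation": [0,0,0]}]'

```text
time: 31.62
tool_pos: [0.4614, 0.2594, 0.0111]
tool_rot: [0.0, -0.082, 0.997, 0.0]
contact_force: [-1.8, -1.7, 1.0]
gripper_width: 0.264
```

```bash
python3 st.py
```

```text
31.62 [0.4614 0.2594 0.0111] yaw 99.39 [-1.8 -1.7  1. ] [-0.033  0.211  0.012] 0.264
```

Contact made. Release, rise, and go look at the nut.

Emit:
jog_arm --fingers 1.0 --increments '[{"slide": [0,0,0],"rotation": [0,0,0]},{"slide": [0,0,0],"rotation": [0,0,0]},{"slide": [0,0,0],"rotation": [0,0,0]},{"slide": [0,0,0],"rotation": [0,0,0]},{"slide": [0,0,0],"rotation": [0,0,0]},{"slide": [0,0,0],"rotation": [0,0,0]},{"slide": [0,0,-15],"rotation": [0,0,0]},{"slide": [0,0,-30],"rotation": [0,0,0]},{"slide": [0,0,-35],"rotation": [0,0,0]},{"slide": [0,0,-35],"rotation": [0,0,0]},{"slide": [0,0,-35],"rotation": [0,0,0]},{"slide": [0,0,-20],"rotation": [0,0,0]},{"slide": [0,0,0],"rotation": [0,0,0]}]'

```text
time: 32.7
tool_pos: [0.4641, 0.2605, 0.1872]
tool_rot: [0.006, -0.082, 0.997, 0.002]
contact_force: [0.3, -0.2, 1.3]
gripper_width: 0.995
```

```bash
python3 st.py;python3 -c "
from h import *
f=optics.grab_frame('side');cv2.imwrite('pics/side16.png',cv2.resize(f['frame'][120:230,230:400],None,fx=4.4,fy=4.4,interpolation=3))
print(plan((.60,-.033,.17),np.radians(99.5)))"
```

```text
32.7 [0.4641 0.2605 0.1872] yaw 99.4 [ 0.3 -0.2  1.3] [-0.041 -0.069  0.001] 0.995
{'slide': array([ -87.5, -311.4,   14.2]), 'dist': 323.8, 'rot': array([ 0.08,  0.39, -0.11]), 'slide_after_rot': array([ -87. , -311.6,   14. ])}
```

View pics/side16.png

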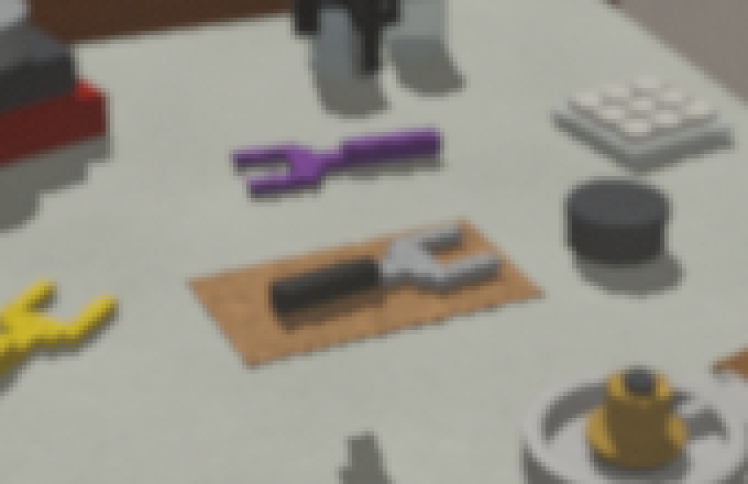

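Spanner lies flat on the mat (sleeve ~(325,285), jaw ~(430,255) in the crop). Now the nut from above.

Emit:
jog_arm --increments '[{"slide": [-7,-25,1],"rotation": [0,0,0]},{"slide": [-7,-26,1],"rotation": [0,0,0]},{"slide": [-7,-26,1],"rotation": [0,0,0]},{"slide": [-7,-26,1],"rotation": [0,0,0]},{"slide": [-7,-26,1],"rotation": [0,0,0]},{"slide": [-7,-26,1],"rotation": [0,0,0]},{"slide": [-7,-26,1],"rotation": [0,0,0]},{"slide": [-7,-26,1],"rotation": [0,0,0]},{"slide": [-8,-26,1],"rotation": [0,0,0]},{"slide": [-8,-26,2],"rotation": [0,0,0]},{"slide": [-8,-26,2],"rotation": [0,0,0]},{"slide": [-8,-26,1],"rotation": [0,0,0]},{"slide": [0,0,0],"rotation": [0,0,0]},{"slide": [0,0,0],"rotation": [0,0,0]},{"slide": [0,0,0],"rotation": [0,0,0]}]'

```text
time: 34.0
tool_pos: [0.5974, -0.0328, 0.1646]
tool_rot: [-0.001, -0.082, 0.997, 0.001]
contact_force: [0.3, 0.1, -0.2]
gripper_width: 0.998
```

Run:
```python
from h import *
f=optics.grab_frame("wrist");im=f["frame"];c=np.array([.5664,-.0334])
print(TR()[0])
uv=proj(f,[[*c,.034]])[0];x0,y0=(uv-75).astype(int);print(x0,y0)
x0=max(x0,0);y0=max(y0,0)
cv2.imwrite("pics/w17.png",cv2.resize(im[y0:y0+150,x0:x0+150],None,fx=4,fy=4,interpolation=3));print(x0,y0)
for th in ["collar_tab","stop_block"]:
    for r in place_of(th,"wrist")[:2]:
        p=atz(f,r["uv"],.0325)[:2]-c;print(th,r["score"],r["uv"],np.hypot(*p),np.degrees(np.arctan2(p[1],p[0])))
```

```text
[ 0.59749799 -0.03241453  0.16499037]
251 84
251 84
collar_tab 0.97 [344.4, 212.1] 0.05063470576706806 28.131443853278686
stop_block 0.97 [330.3, 215.4] 0.05118255480822076 13.337198174392435
```

View pics/w17.png

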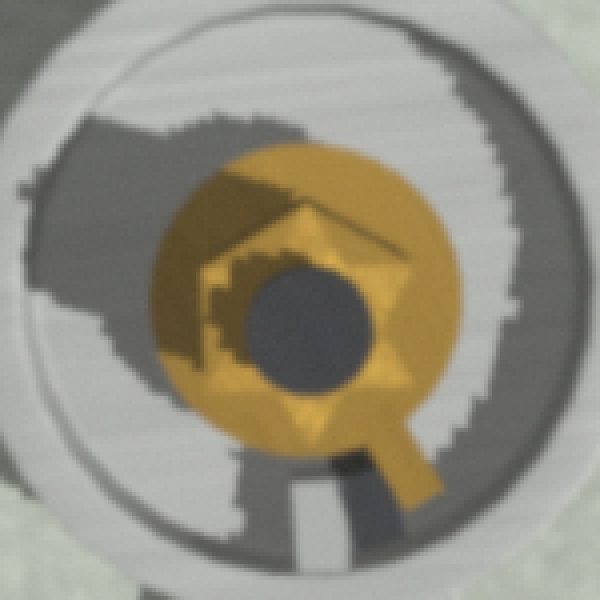

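Run:
```python
from h import *
f=optics.grab_frame("wrist");c=np.array([.5664,-.0334])
# refine centre by rim: use flange/hex? try lug tip / tab/ stop tops
for n,q,z in [("lug tip",(423,500),.034),("lug mid",(405,462),.034),("tab inner-edge R",(403,525),.0325),("tab L",(355,540),.0325),("stop L",(298,540),.0325),("stop R",(350,540),.0325)]:
    p=atz(f,(251+q[0]/4-.375,84+q[1]/4-.375),z)[:2]-c;print(n,np.hypot(*p).round(4),np.degrees(np.arctan2(p[1],p[0])).round(1))
im=f["frame"]
cv2.imwrite("pics/w18.png",cv2.resize(im[180:240,315:375],None,fx=10,fy=10,interpolation=cv2.INTER_NEAREST))
```

```text
lug tip 0.053 40.6
lug mid 0.0432 41.8
tab inner-edge R 0.0566 33.6
tab L 0.0566 22.0
stop L 0.0553 8.7
stop R 0.0564 20.8
```

View pics/w18.png

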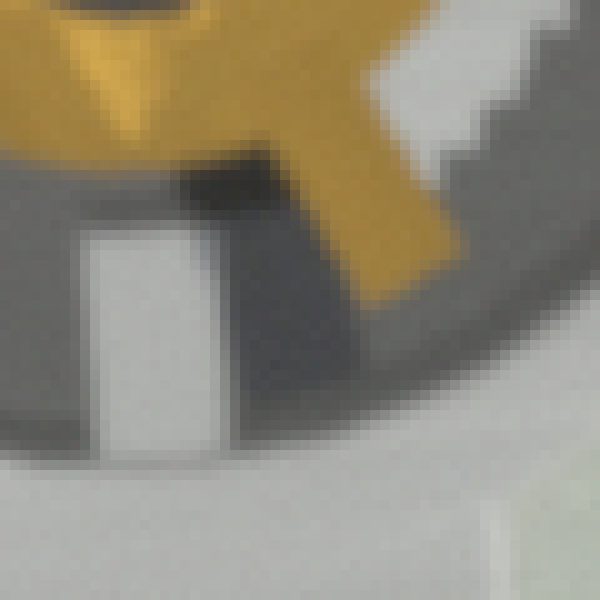

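Run:
```python
from h import *
f=optics.grab_frame("scene");cv2.imwrite("pics/scene20.png",f["frame"])
for th,z in [("spanner_jaw",.009),("spanner_grip",.014),("tin",0),("block",0)]:
    for r in place_of(th,"scene")[:3]: print(th,round(r["score"],2),np.round(r["uv"]),atz(f,r["uv"],z).round(3))
```

```text
spanner_jaw 0.74 [401. 145.] [0.477 0.472 0.009]
spanner_jaw 0.68 [384. 191.] [0.552 0.271 0.009]
spanner_grip 0.9 [426. 160.] [0.579 0.461 0.014]
spanner_grip 0.82 [357. 179.] [0.464 0.254 0.014]
spanner_grip 0.45 [283. 137.] [0.165 0.244 0.014]
tin 0.83 [423. 223.] [0.704 0.251 0.   ]
tin 0.25 [322. 261.] [ 0.572 -0.033  0.   ]
block 0.84 [305. 355.] [ 0.713 -0.258  0.   ]
```

View pics/scene20.png

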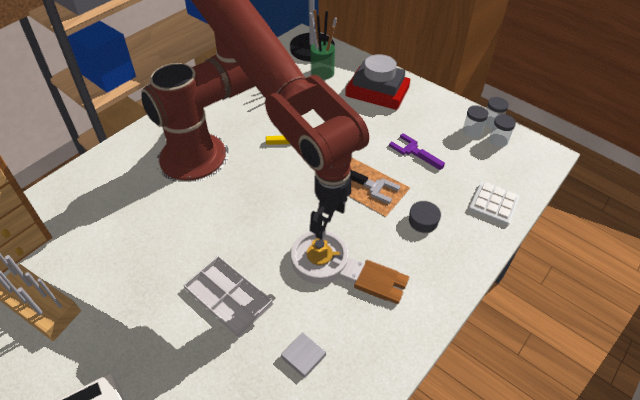

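The spanner is on the mat (384,191), the tray, tin and block are where they started, and the gripper is clear of everything. Handing in.

```bash
python3 -c "
from plant import manip,state
print(manip.job_done(),state()['time'])"
```

```text
the job is handed in; nothing more can be done
the job is handed in; nothing more can be done
```

The clamp is tightened and the job is handed in, at about 34 s on the robot's clock. I turned the nut with the fingers until the torque jumped to 0.28 N·m, with the lug against the tab. I then swung the spanner clockwise until the tab stopped on the block, where the reaction reached about 1.6 N·m. The spanner was laid back on the mat and released.

- **Last checks:** From above, the lug (about 41°) touches the tab (about 28°) and the tab touches the stop (about 15°). These are roughly 13° apart, against the 13.75° given for tab and stop, and the networks' own points gave 14.8°; both are within measuring error. The spanner lies flat on the mat, and the tray, tin and block look unmoved.
- **What went wrong on the way:** My first back-off dragged the nut a few degrees counter-clockwise, so I swung it back onto the stop with the spanner. Lifting off straight up failed because the jaw was still biting. One pull along the handle reached about 27 N, so I took off the bias and slid the spanner off freely. The lug held its position while it slid free, and was still there afterwards.

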